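Renew the ink tubes of the office duplicator

ROBOT

A 6-joint arm with a two-finger parallel gripper is mounted at the origin on the work surface. World frame = base frame: x ahead of the robot, y to its left, z up, the work surface at z = 0. Lengths are in mm, angles in rad, forces in N, time in s.
With the tool pointing down it reaches from about 275 to 1000 mm from the base axis. Payload 8.4 kg.
Tool frame: the origin (TCP) lies at the very end of the fingers, on their centre line; the grasp point (between the pads) lies 19 mm behind it; x points along the fingers, y is the direction in which the jaws open and shut, and the axes are right-handed (so a half turn about x gives the same grasp; the last joint's range is limited). The gripper opens to 85 mm and grips with 20 to 120 N. Pads are 22 mm wide; open, the fingers measure 114 mm over their backs; the gripper's body (76 mm by 85 mm) begins 54 mm behind the grasp point. The pads swing forward as they close: fully open they stand 13 mm farther back than shut.
Start: joints at [1.123, 0.353, 1.633, -0, 1.155, -0.002], TCP at [269.486, 563.919, 231.281] pointing down, gripper open.
Joint ranges: [-2.63, 2.63], [-0.92, 2.1], [0.06, 2.66], [-1.3, 4.44], [0, 2.69], [-3.02, 3.02]. Speed limits (rad/s): [2.22, 2.22, 2.79, 3.14, 3.14, 3.14].

INTERFACE

Orientations are given as [roll, pitch, yaw] about the fixed x, y, z axes, in that order (R = Rz(yaw) Ry(pitch) Rx(roll)).
In Python, from rig import r, grab_frame, camera_params, sign_off gives the robot as it stands.
- The arm moves only by the tool drive_tool, never from a script. Its argument "rows" is one flat list of numbers, 7 for each row, row after row: the shift along the tool's x, y, z in mm, then the turn, a rotation vector about the tool's x, y, z in degrees, then the opening in per cent of the stroke, from 0 (shut) to 100 (fully open). In form: [x, y, z, rx, ry, rz, fingers, x, y, z, rx, ry, rz, fingers, ...]. A call has 1 to 10 rows; each row is the pose to reach, as a shift and turn from the pose measured when the call began, along the tool's axes at that moment; what a row does not reach only later rows make up. A row lasts 1/8 s, in which the tool goes at most 62.5 mm and 10.7 degrees, less where a joint would pass 70% of its speed; a pose out of reach is approached as far as the arm can. A call with a gripper value outside its range is refused whole. The fingers move at their own pace and stop on an object; "newtons" is the grip in N (left out, the last holds). Time passes only in rows, so rows that repeat a pose let the fingers close. It gives the time, the measured TCP pose, the force and the opening at its end, in the units of the state.
- r.sense(): the state, without advancing time (a new reading comes with each control period).
- grab_frame(name): name is "scene" or "top"; returns the picture (400x640x3 uint8, red, green, blue); there is no depth.
- camera_params(name): a dict with "vertical_fov" (degrees; the focal length in pixels is half the picture's height over the tangent of half this angle, whatever the lens; pixels are square), "cx", "cy" (the principal point, pixels), "pose" (4x4, takes a point from camera to world coordinates). Camera axes: x right, y down, z forward; pixel columns grow to the right and rows downward; lengths in mm; the calibration is good to about 2 mm. A picture is of the moment at which its call begins. camera_params takes no time and is no camera call.
- sign_off(): hands the job in, once; it reports no verdict.
The state is a dict: "clock": time; "qpos": joint angles; "qvel": joint speeds; "joint_efforts": joint torques, N m; "eef_pos": TCP position; "tcp_rot": TCP orientation; "contact_force": force on the tool from outside, world axes, zero at the start; "wrist_torque": the same for the moment, N m; "opening": opening from 0.0 (shut) to 1.0 (fully open).
Only numpy, scipy, OpenCV 4.12 (cv2) and the standard library are available. Lean on these libraries where they do the work, as an engineer would, in place of code of your own. Each camera call takes 0.05 s, during which the arm holds its last target.

TASK

Pull every used ink tube out of the duplicator's ink dock and put it in the cardboard return box, and push every new tube from the black stand on the desk fully home in a socket of the dock, past the seal until it bottoms (any socket; a spare one stays empty). Once all are in place, prime the machine: pull the lever down through its whole stroke, hold it there a moment, then ease it slowly back up to rest without letting it snap, leaving the paste jar, stapler and calculator where they are.

Things in the scene. Friction and masses are not known exactly. Their poses are not given: they have to be found in the camera images.
- new0_mid (a point): centre of a new ink tube: rigid plain grey plastic tube with closed flat ends and a white band at half height, 34 mm across, 110 mm long, its foot chamfered (3 mm by 5 mm); flat white disc on its top, 0.15 kg, at the start upright in a pocket of the tube stand. z runs up along the tube. May be absent.
- new1_mid (a point): centre of a new ink tube: rigid plain grey plastic tube with closed flat ends and a white band at half height, 34 mm across, 110 mm long, its foot chamfered (3 mm by 5 mm); flat white disc on its top, 0.15 kg, at the start upright in a pocket of the tube stand. z runs up along the tube. May be absent.
- new2_mid (a point): centre of a new ink tube: rigid plain grey plastic tube with closed flat ends and a white band at half height, 34 mm across, 110 mm long, its foot chamfered (3 mm by 5 mm); flat white disc on its top, 0.15 kg, at the start upright in a pocket of the tube stand. z runs up along the tube. May be absent.
- used0_mid (a point): centre of a used ink tube: rigid plain grey plastic tube with closed flat ends and a white band at half height, 34 mm across, 110 mm long, its foot chamfered (3 mm by 5 mm); dark disc on its top, 0.06 kg, at the start upright and fully home in a socket of the ink dock, its top 75 mm above the socket's mouth; held by the seal, pulls straight up with about 15 N. May be absent.
- used1_mid (a point): centre of a used ink tube: rigid plain grey plastic tube with closed flat ends and a white band at half height, 34 mm across, 110 mm long, its foot chamfered (3 mm by 5 mm); dark disc on its top, 0.06 kg, at the start upright and fully home in a socket of the ink dock, its top 75 mm above the socket's mouth; held by the seal, pulls straight up with about 15 N. May be absent.
- used2_mid (a point): centre of a used ink tube: rigid plain grey plastic tube with closed flat ends and a white band at half height, 34 mm across, 110 mm long, its foot chamfered (3 mm by 5 mm); dark disc on its top, 0.06 kg, at the start upright and fully home in a socket of the ink dock, its top 75 mm above the socket's mouth; held by the seal, pulls straight up with about 15 N. May be absent.
- dock: the duplicator's ink dock, fixed: white block 120 x 240 mm, top 60 mm above the desk, three upright sockets 75 mm apart in a row along its y, dark collars. Behind it (+x) a machine body 90 mm high, 300 mm wide, its face 70 mm from the sockets' axes. Origin: centre of the block's underside; z up, x away from the robot.
- socket0 (a point): centre of the mouth of push-fit socket 0 (of 0 to 2 along the dock's +y); axes are the dock's. Bore 36 mm wide, 35 mm deep, flat floor. A sprung seal stops a tube set in loosely about 19 mm deep; pushed on with 12 to 18 N it passes the seal, bottoms 35 mm deep (tube's centre then 20 mm above this point) and stays.
- socket1 (a point): centre of the mouth of push-fit socket 1 (of 0 to 2 along the dock's +y); axes are the dock's. Bore 36 mm wide, 35 mm deep, flat floor. A sprung seal stops a tube set in loosely about 19 mm deep; pushed on with 12 to 18 N it passes the seal, bottoms 35 mm deep (tube's centre then 20 mm above this point) and stays.
- socket2 (a point): centre of the mouth of push-fit socket 2 (of 0 to 2 along the dock's +y); axes are the dock's. Bore 36 mm wide, 35 mm deep, flat floor. A sprung seal stops a tube set in loosely about 19 mm deep; pushed on with 12 to 18 N it passes the seal, bottoms 35 mm deep (tube's centre then 20 mm above this point) and stays.
- stand_mid (a point): centre of the top face of the tube stand: black block loose on the desk, 90 x 220 x 50 mm (long side along its y), 1 kg, with three open pockets in a row, 80 mm apart along its y, 36 mm square, floor 8 mm above the desk; new tubes stand loosely (may lean 3 degrees) in some or all of them and lift straight out.
- lever (a joint): sprung priming lever beside the dock, hinged on a level axis (along the dock's y) at the dock's left (+y): 0 = at rest, arm rising towards the robot at 50 degrees; grows as the grip bar is pulled down, stop at 0.95 rad. Its spring (about 3.5 N at the grip at rest, 10 N at the stop) returns it by itself: let go, it snaps back; under 2 rad/s is slow.
- lever_grip (a point): middle of the lever's grip, a round black bar 22 mm thick and 60 mm long lying along the dock's y, at the end of the lever's arm; reachable from above, can be pressed down or pinched; travels on an arc of 120 mm radius about the hinge. Turns with the lever; at rest its axes are the dock's.
- lever_hinge (a point): fixed point on the lever's hinge axis, in the plane of the middle of the grip; its axes are the dock's.
- box_in (a point): centre of the inner floor (5 mm above the desk) of the cardboard return box: open-topped, loose on the desk, 0.5 kg, outside 210 x 120 x 50 mm (long side along its x), walls 5 mm, empty at the start.
- jar_mid (a point): lidded jar of paste, 70 mm wide, 80 mm high; this is its centre. A bystander.
- stapler: black stapler, 130 x 34 x 58 mm, origin at the centre of its underside. A bystander.
- calculator: black desk calculator, 150 x 100 x 20 mm, origin at the centre of its underside. A bystander.
Mind the look-alikes: they are no part of the job. What is shaped like the part that bears used2_mid but orange is not meant. What is shaped like the part that bears used0_mid but blue is not meant.

How it is judged:
By the outcome, as a careful person would: the job done as asked, in the order asked, and still so for the second after the job is handed in, with the robot touching nothing.
Of used0, used1, used2 only 2 to 3 are there at a start; the rules pass over those that are not, and their reading is None.
Of new0, new1, new2 only 2 to 3 are there at a start; the rules pass over those that are not, and their reading is None.
At some moment in a run one of box, stand may be knocked a few centimetres aside while the robot is not near it.
It also fails if it takes over 210 s, if anything falls off the work surface, if the arm or the gripper's body presses on something with over 40 N, if the wrist force passes 120 N, or if a joint passes its speed limit or range.

## Working session

There is one attempt and no reset: what is moved stays moved. The work goes in short steps, Python scripts to look and compute and a tool call to move; the robot and the scene stay as the last step left them, time stands still between calls to the robot, and variables do not carry over. Pictures are saved under pics/ and viewed, and the job is handed in when it is done.

Besides the shell and the picture viewer there is one more tool, called after "Emit:" as a command line: name --argument value ..., lists and objects as JSON in quotes. drive_tool: Moves the arm, as the interface text tells. Its arguments: {"type":"object","properties":{"rows":{"type":"array","items":{"type":"number"}},"newtons":{"type":"number"}},"required":["rows"]}

```bash
ls; mkdir -p pics; cat > s1.py <<'E'
from rig import r, grab_frame, camera_params
import cv2,sys
for n in ("scene","top"):
    im=grab_frame(n); cv2.imwrite(f"pics/{n}_{sys.argv[1]}.png",im[:,:,::-1])
    if len(sys.argv)>2: print(n,camera_params(n))
s=r.sense(); print({k:s[k] for k in ("clock","eef_pos","tcp_rot","contact_force","opening")})
E
python3 s1.py 0 p
```

```text
pics
scene {'vertical_fov': 49.63716996749628, 'cx': 310.78523351041844, 'cy': 198.84843942214007, 'pose': array([[ 3.95493462e-01,  6.17583500e-01, -6.79834938e-01,
         1.35070274e+03],
       [ 9.18359159e-01, -2.77336380e-01,  2.82313633e-01,
        -3.18276304e+02],
       [-1.41907187e-02, -7.35985838e-01, -6.76848188e-01,
         9.61382758e+02],
       [ 0.00000000e+00,  0.00000000e+00,  0.00000000e+00,
         1.00000000e+00]])}
top {'vertical_fov': 49.33738102962951, 'cx': 313.70698604057975, 'cy': 197.67323068428098, 'pose': array([[ 3.75222498e-03, -9.95988711e-01,  8.94002663e-02,
         4.41183967e+02],
       [-9.99681304e-01, -1.50419753e-03,  2.51997616e-02,
         1.77044959e+01],
       [-2.49642025e-02, -8.94663299e-02, -9.95676938e-01,
         1.29545060e+03],
       [ 0.00000000e+00,  0.00000000e+00,  0.00000000e+00,
         1.00000000e+00]])}
{'clock': 0.1, 'eef_pos': array([269.31335437, 563.53962336, 230.62415569]), 'tcp_rot': array([-1.57089409,  1.56956074, -2.01670489]), 'contact_force': array([-0.351407  ,  0.07859746, -0.39814053]), 'opening': 1.0022102494416616}
```

View pics/scene_0.png

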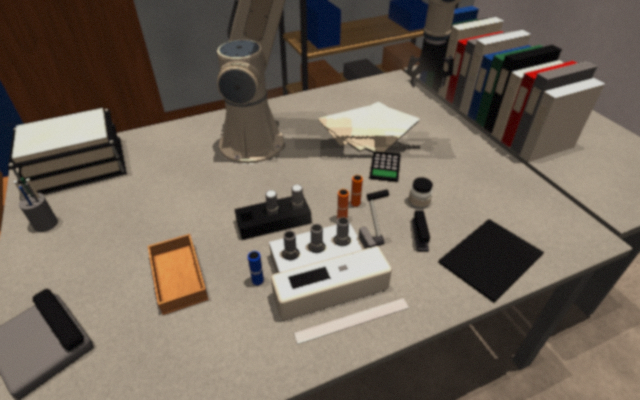

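View pics/top_0.png

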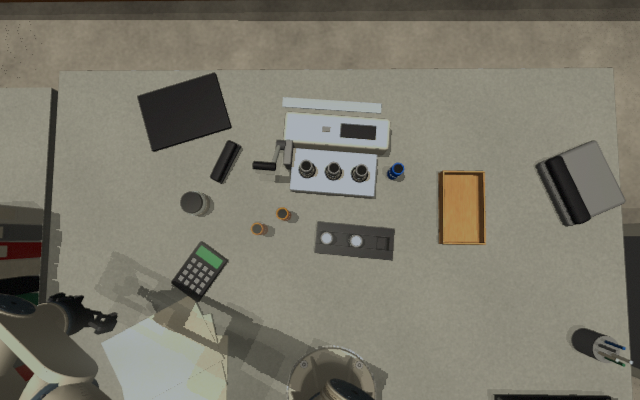

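The scene shows 3 used tubes in the dock and 2 new ones in the stand (top view 326,238 and 356,241). The box is at (462,207), the lever grip at (264,165), the orange look-alikes at (259,229) and (284,214), and the blue one at (396,171). Now an enlarged view.

```bash
python3 - <<'E'
import cv2
im=cv2.imread('pics/top_0.png')[90:270,230:500]
cv2.imwrite('pics/top_0c.png',cv2.resize(im,None,fx=2.9,fy=2.9,interpolation=cv2.INTER_CUBIC))
im=cv2.imread('pics/scene_0.png')[140:320,220:450]
cv2.imwrite('pics/scene_0c.png',cv2.resize(im,None,fx=3.3,fy=3.3,interpolation=cv2.INTER_CUBIC))
E
```

```text
(no output)
```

View pics/top_0c.png

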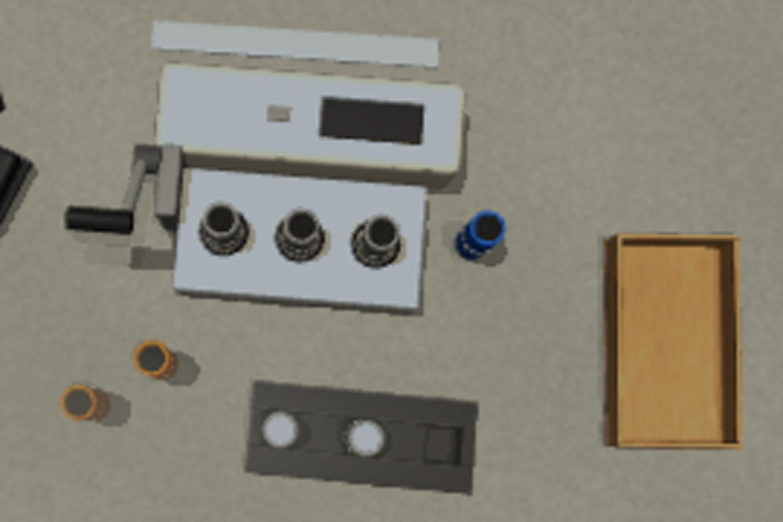

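View pics/scene_0c.png

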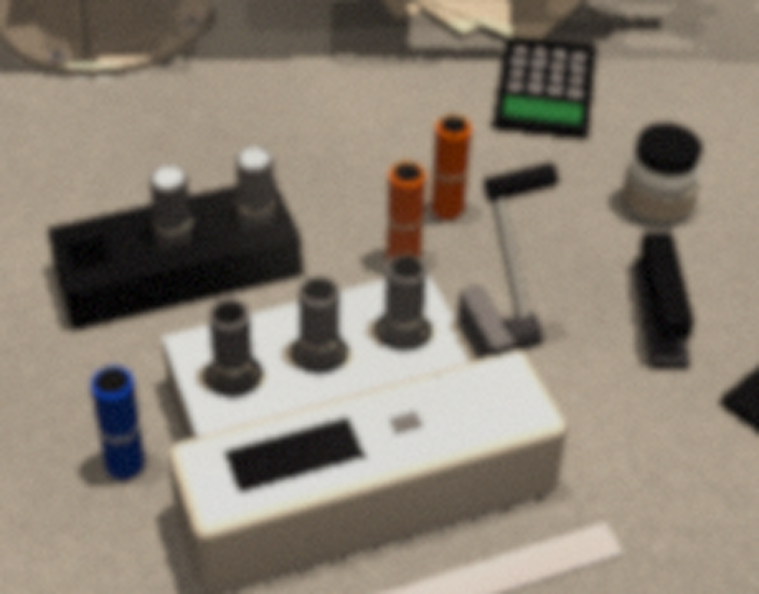

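```bash
cat > h.py <<'E'
import numpy as np, cv2, json, os
from rig import camera_params
C={n:camera_params(n) for n in("scene","top")}
def ray(n,u,v):
    c=C[n];f=200/np.tan(np.radians(c['vertical_fov'])/2)
    P=np.array(c['pose']);d=P[:3,:3]@np.array([(u-c['cx'])/f,(v-c['cy'])/f,1.]);return P[:3,3],d/np.linalg.norm(d)
def at(n,u,v,z):
    o,d=ray(n,u,v);return o+d*(z-o[2])/d[2]
def proj(n,p):
    c=C[n];f=200/np.tan(np.radians(c['vertical_fov'])/2);P=np.array(c['pose'])
    q=P[:3,:3].T@(np.array(p)-P[:3,3]);return c['cx']+f*q[0]/q[2],c['cy']+f*q[1]/q[2]
def tri(a,b):
    o1,d1=ray(*a);o2,d2=ray(*b)
    A=np.stack([d1,-d2],1);t=np.linalg.lstsq(A,o2-o1,rcond=None)[0]
    p,q=o1+d1*t[0],o2+d2*t[1];return (p+q)/2,np.linalg.norm(p-q)
E
cat > m0.py <<'E'
from h import *
np.set_printoptions(precision=1,suppress=True)
T=cv2.imread('pics/top_0.png');S=cv2.imread('pics/scene_0.png')
def cen(im,u,v,rad,lo,hi):
    g=cv2.cvtColor(im,cv2.COLOR_BGR2GRAY);m=np.zeros_like(g);cv2.circle(m,(int(round(u)),int(round(v))),rad,255,-1)
    m&=cv2.inRange(g,lo,hi);n,l,st,c=cv2.connectedComponentsWithStats(m)
    i=1+np.argmax(st[1:,4]);return c[i],st[i,4]
tc=lambda x,y:(230+x/2.9,90+y/2.9)
sc=lambda x,y:(220+x/3.3,140+y/3.3)
for nm,a,b,z,lo,hi in [("used2",(221,217),(405,266),135,0,60),("used1",(301,224),(319,288),135,0,60),("used0",(382,230),(230,313),135,0,60),
  ("newA",(280,429),(254,159),118,150,255),("newB",(366,437),(168,179),118,150,255)]:
    c,n=cen(T,*tc(*a),7 if z<120 else 5,lo,hi); p,e=tri(("top",*c),("scene",*sc(*b)))
    print(nm,c,n,"plane",at("top",*c,z),"scene",at("scene",*sc(*b),z),"tri",p,e)
for nm,a,z in [("dockNR",(418,310),60),("dockNL",(174,290),60),("dockFR",(427,186),60),("dockFL",(190,170),60),
 ("st",(254,381),50),("st",(477,403),50),("st",(470,494),50),("st",(246,471),50),
 ("bx",(612,234),50),("bx",(740,235),50),("bx",(740,446),50),("bx",(611,446),50),("pk",(443,444),50)]:
    print(nm,at("top",*tc(*a),z))
for a,b in [((66,217),(487,186)),((131,219),(556,175)),((99,218),(521,181))]:
    print("grip",tri(("top",*tc(*a)),("scene",*sc(*b))))
E
python3 m0.py
```

```text
used2 [305.7 165.3] 62 plane [633.1  68.9 135. ] scene [634.6  70.3 135. ] tri [633.6  69.8 134.2] 1.8895168791027284
used1 [333.7 167.6] 63 plane [626.8  -6.3 135. ] scene [628.6  -3.2 135. ] tri [627.5  -4.7 134.4] 3.53995710618453
used0 [361.3 169.7] 60 plane [621.1 -80.5 135. ] scene [624.9 -78.  135. ] tri [622.1 -79.  132.6] 3.719501665678279
newA [326.1 237.8] 68 plane [438.4  13.7 118. ] scene [443.9  14.6 118. ] tri [438.9  15.  113.7] 2.761817158778305
newB [355.8 240.6] 69 plane [431.2 -66.  118. ] scene [437.6 -64.9 118. ] tri [431.7 -64.8 113.1] 3.0678071066778143
dockNR [ 554.6 -122.7   60. ]
dockNL [574.  116.8  60. ]
dockFR [ 677.6 -132.6   60. ]
dockFL [694.  101.9  60. ]
st [485.   37.9  50. ]
st [ 464.1 -180.7   50. ]
st [ 375.7 -172.7   50. ]
st [396.9  45.5  50. ]
bx [ 631.2 -315.7   50. ]
bx [ 630.2 -441.    50. ]
bx [ 423.3 -434.6   50. ]
bx [ 422.7 -310.1   50. ]
pk [ 424.  -147.1   50. ]
grip (array([617.6, 181.1, 173.9]), np.float64(52.22746896177678))
grip (array([636.1, 169.9, 194.9]), np.float64(56.624384238195056))
grip (array([626.3, 176.1, 181.5]), np.float64(2.751479097071174))
```

```bash
cat >> h.py <<'E'
from scipy.spatial.transform import Rotation as Ro
np.set_printoptions(precision=2,suppress=True)
DY=np.arctan2(149.4,12.0)   # heading of dock +y
def des(jaw,tilt=0,tdir=1):
    """jaw: heading (rad) of tool y; tilt deg about tool y"""
    x=np.array([0,0,-1.]);y=np.array([np.cos(jaw),np.sin(jaw),0]);z=np.cross(x,y)
    return Ro.from_matrix(np.stack([x,y,z],1))*Ro.from_rotvec([0,np.radians(tilt),0])
def go(p,jaw,tilt=0):
    from rig import r
    s=r.sense();R0=Ro.from_euler('xyz',s['tcp_rot']);p0=np.array(s['eef_pos'])
    print('shift',R0.inv().apply(np.array(p)-p0))
    for k in (0,np.pi):
        rv=(R0.inv()*des(jaw+k,tilt)).as_rotvec(degrees=True);print('turn',rv, 'q6',np.degrees(s['qpos'][5]))
    print('t',s['clock'],'pos',p0,'jawdir',np.degrees(np.arctan2(*R0.as_matrix()[[1,0],1])),'F',s['contact_force'],'op',s['opening'])
E
python3 -c "
from h import *
go((633.5,69.5,200),DY)"
```

```text
shift [  30.98 -288.68  541.62]
turn [-20.95  -0.01   0.07] q6 -0.13731333768932025
turn [159.05   0.1    0.02] q6 -0.13731333768932025
t 0.1 pos [269.31 563.54 230.62] jawdir 64.45692253678038 F [-0.35  0.08 -0.4 ] op 1.0022102494416616
```

Emit:
drive_tool --rows '[16,-289,542,-21,0,0,60,16,-289,542,-21,0,0,60,16,-289,542,-21,0,0,60,16,-289,542,-21,0,0,60,16,-289,542,-21,0,0,60,16,-289,542,-21,0,0,60,16,-289,542,-21,0,0,60,16,-289,542,-21,0,0,60,16,-289,542,-21,0,0,60,16,-289,542,-21,0,0,60]' --newtons 80

```text
clock: 1.35
eef_pos: [634.6, 66.9, 214.6]
tcp_rot: [-2.182, 1.569, -2.262]
contact_force: [0.5, -0.2, 0.3]
opening: 0.597
```

```bash
python3 -c "
from h import *
go((633.5,69.5,160),DY)"
```

```text
shift [54.59  2.56 -1.26]
turn [ 0.01 -0.05  0.07] q6 -79.47238683301954
turn [-179.99   -0.11   -0.08] q6 -79.47238683301954
t 1.35 pos [634.61  66.91 214.59] jawdir 85.41801854336593 F [ 0.49 -0.18  0.27] op 0.5965112107187884
```

Emit:
drive_tool --rows '[60,2.5,-1,0,0,0,60,85,2.5,-1,0,0,0,60,105,2.5,-1,0,0,0,60,118,2.5,-1,0,0,0,60,118,2.5,-1,0,0,0,60,118,2.5,-1,0,0,0,45,118,2.5,-1,0,0,0,42,118,2.5,-1,0,0,0,39,118,2.5,-1,0,0,0,36,118,2.5,-1,0,0,0,36]' --newtons 20

```text
clock: 2.6
eef_pos: [634.5, 69.5, 97.8]
tcp_rot: [-0.604, 1.569, -0.684]
contact_force: [-0.7, 0.9, 6.3]
opening: 0.396
```

```bash
python3 -c "
from h import *
go((634,69.5,150),DY)"; python3 s1.py 1
```

```text
shift [-52.19  -0.1   -0.47]
turn [0.01 0.06 0.04] q6 -79.23103478850908
turn [-179.99   -0.07    0.1 ] q6 -79.23103478850908
t 2.6 pos [634.54  69.52  97.81] jawdir 85.42187311242044 F [-0.7   0.92  6.31] op 0.3960963954243543
{'clock': 2.7, 'eef_pos': array([634.57642127,  69.52978583,  97.83168423]), 'tcp_rot': array([-0.55950648,  1.56936981, -0.63942453]), 'contact_force': array([-1.36100538e-01, -3.83333807e-03,  6.73488424e+00]), 'opening': 0.3915930319210533}
```

Emit:
drive_tool --rows '[0,0,0,0,0,0,30,0,0,0,0,0,0,30,-10,0,0,0,0,0,30,-20,0,0,0,0,0,30,-30,0,0,0,0,0,30,-42,0,0,0,0,0,30,-70,0,0,0,0,0,30,-110,0,0,0,0,0,30,-110,0,0,0,0,0,30]' --newtons 60

```text
clock: 3.82
eef_pos: [636.7, 69.7, 212.4]
tcp_rot: [0.042, 1.563, -0.038]
contact_force: [0.2, 0.7, -1.4]
opening: 0.384
```

```bash
python3 s1.py 2; python3 -c "
import cv2
im=cv2.imread('pics/scene_2.png')[60:340,150:460]
cv2.imwrite('pics/s2c.png',cv2.resize(im,None,fx=2.1,fy=2.1))"
```

```text
{'clock': 3.925, 'eef_pos': array([634.4803465 ,  69.49813083, 208.59158881]), 'tcp_rot': array([-0.30251153,  1.56841235, -0.38248857]), 'contact_force': array([ 0.02053735, -0.50927427, -1.83932544]), 'opening': 0.38338465047638703}
```

View pics/s2c.png

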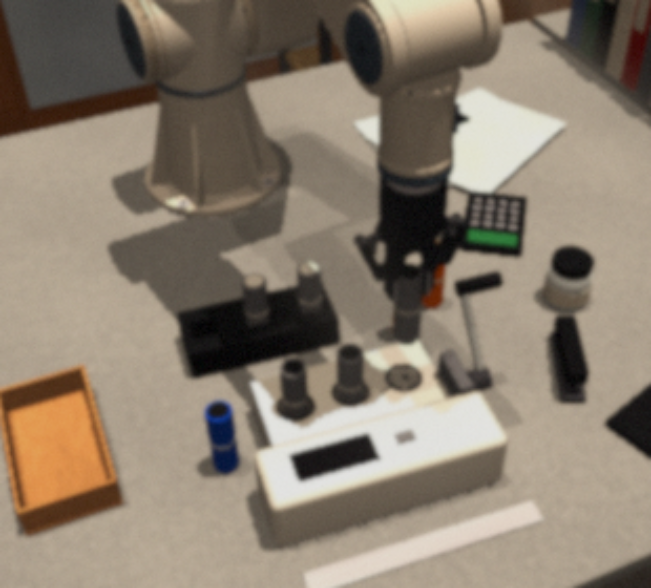

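View pics/top_2.png

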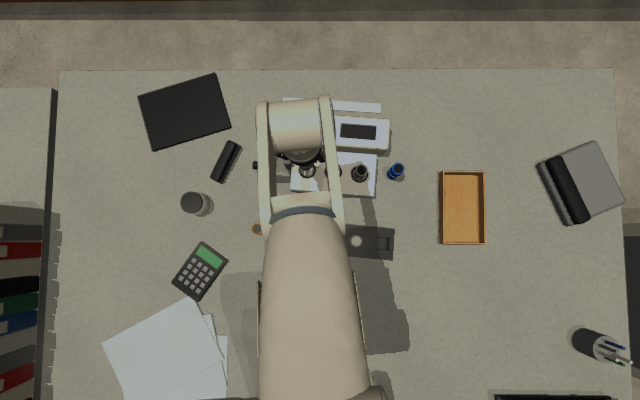

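```bash
python3 -c "
from h import *
go((520,-410,250),np.radians(88.4))
from rig import r;print(r.sense()['qpos'])"
```

```text
shift [ -41.23 -487.14  -75.71]
turn [-2.98  0.13  0.04] q6 -79.23570274168121
turn [177.02   0.07  -0.2 ] q6 -79.23570274168121
t 3.925 pos [634.48  69.5  208.59] jawdir 85.4176073634106 F [ 0.02 -0.51 -1.84] op 0.38338465047638703
[ 0.11  0.39  1.63 -0.    1.12 -1.38]
```

Emit:
drive_tool --rows '[-41,0,0,0,0,0,30,-41,-60,-9,0,0,0,30,-41,-120,-18,0,0,0,30,-41,-180,-27,0,0,0,30,-41,-240,-37,0,0,0,30,-41,-300,-46,0,0,0,30,-41,-360,-55,0,0,0,30,-41,-420,-65,-3,0,0,30,-41,-487,-76,-3,0,0,30,-41,-487,-76,-3,0,0,30]'

```text
clock: 5.18
eef_pos: [517.6, -413.2, 248.1]
tcp_rot: [-1.224, 1.57, -1.256]
contact_force: [-0.4, 1.0, -0.0]
opening: 0.382
```

```bash
python3 -c "
from h import *
go((520,-410,150),np.radians(88.4),-50)
go((520,-410,73),np.radians(88.4),-50)
from rig import r;print(r.sense()['qpos'])"
```

```text
shift [98.1  3.3  2.3]
turn [ -0.19 -49.99   0.12] q6 -126.89978737497475
turn [162.94  -0.11 -76.  ] q6 -126.89978737497475
t 5.175 pos [ 517.58 -413.18  248.1 ] jawdir 88.18250113522606 F [-0.43  1.01 -0.04] op 0.381532618699125
shift [175.1    3.33   2.29]
turn [ -0.19 -49.99   0.12] q6 -126.89978737497475
turn [162.94  -0.11 -76.  ] q6 -126.89978737497475
t 5.175 pos [ 517.58 -413.18  248.1 ] jawdir 88.18250113522606 F [-0.43  1.01 -0.04] op 0.381532618699125
[-0.68  0.4   1.53 -0.    1.21 -2.21]
```

Emit:
drive_tool --rows '[50,3,2,0,-10,0,30,98,3,2,0,-20,0,30,98,3,2,0,-30,0,30,98,3,2,0,-40,0,30,98,3,2,0,-50,0,30,98,3,2,0,-50,0,30,98,3,2,0,-50,0,30]'

```text
clock: 6.05
eef_pos: [565.6, -399.4, 229.7]
tcp_rot: [0.045, 0.874, -0.063]
contact_force: [-0.3, -0.1, 0.3]
opening: 0.386
```

```bash
python3 s1.py 3; python3 -c "
from h import *
go((520,-410,73),np.radians(88.4),-50)
from rig import r;print(r.sense()['qpos'])
import cv2
im=cv2.imread('pics/scene_3.png')[100:380,50:410]
cv2.imwrite('pics/s3c.png',cv2.resize(im,None,fx=2.1,fy=2.1))"
```

```text
{'clock': 6.15, 'eef_pos': array([ 566.24668252, -400.05128367,  230.83720561]), 'tcp_rot': array([ 0.04239058,  0.87287515, -0.0649676 ]), 'contact_force': array([-0.29342908,  0.32527559, -0.65522758]), 'opening': 0.38559088938325115}
shift [  91.69  -18.69 -135.62]
turn [-3.93 -9.98  1.71] q6 -172.83109579590297
turn [ 124.53   -2.93 -124.57] q6 -172.83109579590297
t 6.15 pos [ 566.25 -400.05  230.84] jawdir 84.4162719048318 F [-0.29  0.33 -0.66] op 0.38559088938325115
[-0.84  0.29  1.93  0.93  0.59 -3.02]
```

View pics/s3c.png

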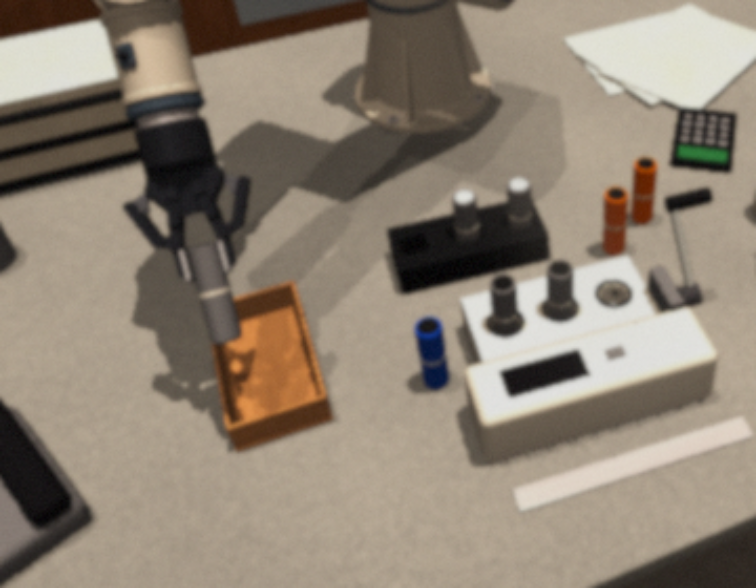

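The q6 joint sits at its limit, so I'm turning the gripper half a turn about its own axis. That gives the same grasp.

Emit:
drive_tool --rows '[0,0,0,10,0,0,30,0,0,0,20,0,0,30,0,0,0,30,0,0,30,0,0,0,40,0,0,30,0,0,0,50,0,0,30,0,0,0,60,0,0,30,0,0,0,70,0,0,30,0,0,0,80,0,0,30,0,0,0,90,0,0,30,0,0,0,90,0,0,30]'

```text
clock: 7.4
eef_pos: [566.1, -399.8, 230.1]
tcp_rot: [1.612, 0.874, -0.064]
contact_force: [0.3, -0.5, -1.1]
opening: 0.379
```

Emit:
drive_tool --rows '[0,0,0,10,0,0,30,0,0,0,20,0,0,30,0,0,0,30,0,0,30,0,0,0,40,0,0,30,0,0,0,50,0,0,30,0,0,0,60,0,0,30,0,0,0,70,0,0,30,0,0,0,80,0,0,30,0,0,0,90,0,0,30,0,0,0,90,0,0,30]'

```text
clock: 8.65
eef_pos: [566.0, -399.6, 229.7]
tcp_rot: [-3.104, 0.875, -0.063]
contact_force: [-0.6, 0.2, -0.6]
opening: 0.38
```

```bash
python3 -c "
from h import *
go((520,-410,75),np.radians(88.4+180),50)
from rig import r;print(r.sense()['qpos'])"
```

```text
shift [ 89.64  18.23 133.35]
turn [-3.57 10.09 -1.63] q6 6.84029806814618
turn [124.86   2.6  124.67] q6 6.84029806814618
t 8.65 pos [ 566.04 -399.65  229.67] jawdir -95.27216127960996 F [-0.57  0.22 -0.58] op 0.38001323428653494
[-0.84  0.29  1.93  0.93  0.59  0.12]
```

Emit:
drive_tool --rows '[25,5,37,0,5,0,30,45,9,67,-3,10,0,30,65,14,100,-4,10,-2,30,80,17,120,-4,10,-2,30,88,18,132,-4,10,-2,30,90,18,133,-4,10,-2,30,90,18,133,-4,10,-2,30]'

```text
clock: 9.52
eef_pos: [521.0, -410.1, 75.5]
tcp_rot: [3.137, 0.699, -0.019]
contact_force: [0.0, -0.1, -0.7]
opening: 0.382
```

```bash
python3 s1.py 4; python3 -c "
from h import *
go((520,-410,75),np.radians(88.4+180),50)
from rig import r;print(r.sense()['qpos'])
import cv2
im=cv2.imread('pics/scene_4.png')[160:340,80:300]
cv2.imwrite('pics/s4c.png',cv2.resize(im,None,fx=3.2,fy=3.2))"
```

```text
{'clock': 9.625, 'eef_pos': array([ 521.2387938 , -410.18374972,   76.18339426]), 'tcp_rot': array([ 3.13706683,  0.69838966, -0.01925612]), 'contact_force': array([ 0.35002727, -0.39422358, -0.33448108]), 'opening': 0.3837396880277221}
shift [-0.19 -0.17  1.7 ]
turn [0.58 0.01 0.38] q6 -55.66275298508385
turn [-115.29    0.31 -137.37] q6 -55.66275298508385
t 9.625 pos [ 521.24 -410.18   76.18] jawdir -90.93656078661641 F [ 0.35 -0.39 -0.33] op 0.3837396880277221
[-1.01  0.59  2.1   1.72  0.7  -0.97]
```

View pics/s4c.png

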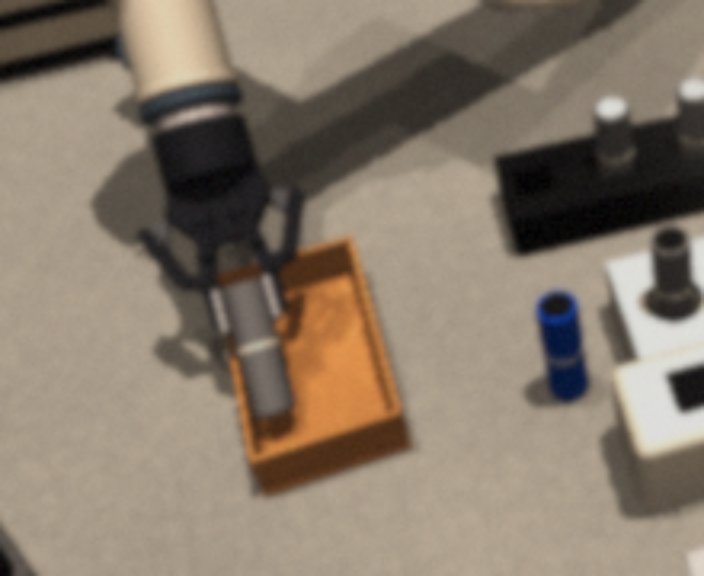

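Emit:
drive_tool --rows '[3,0,4,0,0,0,30,6,0,7,0,0,0,30,6,0,7,0,0,0,30,6,0,7,0,0,0,42,6,0,7,0,0,0,50,6,0,7,0,0,0,60,6,0,7,0,0,0,60,-40,0,7,0,0,0,60,-90,0,0,0,0,0,60,-110,0,-40,0,0,0,60]'

```text
clock: 10.88
eef_pos: [460.3, -408.7, 177.4]
tcp_rot: [3.14, 0.701, -0.02]
contact_force: [1.6, -1.7, -0.1]
opening: 0.6
```

```bash
python3 s1.py 5; python3 -c "
from h import *
go((627.5,-5.5,250),DY+np.pi)
from rig import r;print(r.sense()['qpos'])
import cv2
im=cv2.imread('pics/scene_5.png')[160:340,80:300]
cv2.imwrite('pics/s5c.png',cv2.resize(im,None,fx=3.2,fy=3.2))"
```

```text
{'clock': 10.975, 'eef_pos': array([ 463.73698965, -411.04005682,  182.42088684]), 'tcp_rot': array([ 3.12967847,  0.69422632, -0.02495792]), 'contact_force': array([-0.01799181,  0.3719171 , -0.44701865]), 'opening': 0.5994994796328658}
shift [  74.81 -407.68 -155.07]
turn [  3.6  -50.22   1.09] q6 -38.68378627672576
turn [-159.82   -1.62  -74.93] q6 -38.68378627672576
t 10.975 pos [ 463.74 -411.04  182.42] jawdir -90.99322890070337 F [-0.02  0.37 -0.45] op 0.5994994796328658
[-1.11  0.35  2.13  1.41  0.76 -0.68]
```

View pics/s5c.png

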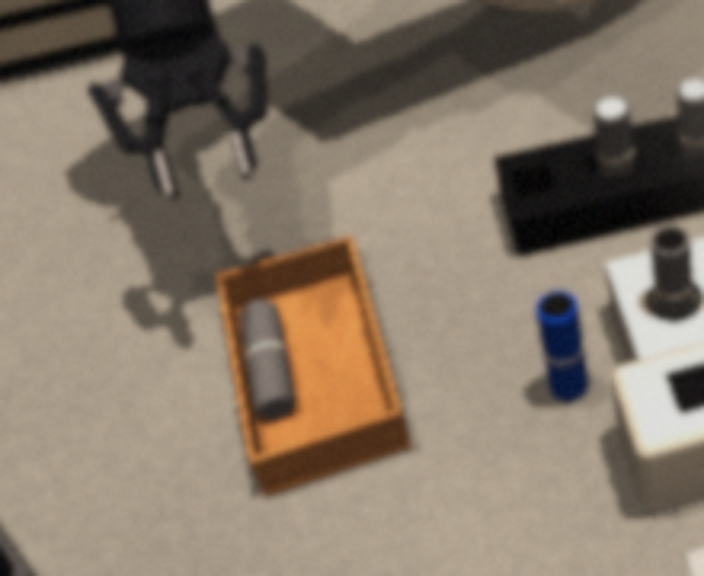

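Emit:
drive_tool --rows '[10,-53,-20,0,-9,0,60,20,-107,-41,0,-18,0,60,29,-160,-61,1,-27,0,60,40,-214,-82,1,-36,0,60,50,-268,-102,2,-45,0,60,60,-322,-123,4,-50,1,60,70,-378,-144,4,-50,1,60,75,-408,-155,4,-50,1,60,75,-408,-155,4,-50,1,60,75,-408,-155,4,-50,1,60]'

```text
clock: 12.22
eef_pos: [628.3, -1.9, 249.3]
tcp_rot: [-1.998, 1.565, 1.06]
contact_force: [1.0, -1.1, 0.0]
opening: 0.598
```

```bash
python3 -c "
from h import *
go((627.5,-5.5,98),DY+np.pi)
from rig import r;print(r.sense()['qpos'])"
```

```text
shift [151.32   4.37   0.83]
turn [-0.16 -0.13  0.29] q6 94.1748168089715
turn [179.84   0.45   0.21] q6 94.1748168089715
t 12.225 pos [628.28  -1.95 249.34] jawdir -94.75334062298835 F [ 0.98 -1.07  0.04] op 0.597732717270533
[-0.01  0.34  1.61  0.01  1.19  1.64]
```

Emit:
drive_tool --rows '[50,4,1,0,0,0,60,95,4,1,0,0,0,60,125,4,1,0,0,0,60,145,4,1,0,0,0,60,151,4,1,0,0,0,60,151,4,1,0,0,0,45,151,4,1,0,0,0,42,151,4,1,0,0,0,39,151,4,1,0,0,0,36,151,4,1,0,0,0,36]' --newtons 20

```text
clock: 13.48
eef_pos: [628.2, -5.2, 99.6]
tcp_rot: [-2.279, 1.564, 0.779]
contact_force: [-0.7, 0.3, 6.1]
opening: 0.39
```

```bash
python3 -c "
from h import *
go((627.5,-5.5,98),DY+np.pi)
"
```

```text
shift [1.55 0.34 0.67]
turn [-0.16 -0.25  0.29] q6 93.7744031524108
turn [179.84   0.46   0.39] q6 93.7744031524108
t 13.475 pos [628.19  -5.23  99.55] jawdir -94.75121143258383 F [-0.65  0.29  6.07] op 0.3898156952655681
```

Emit:
drive_tool --rows '[0,0,0,0,0,0,30,0,0,0,0,0,0,30,-10,0,0,0,0,0,30,-20,0,0,0,0,0,30,-30,0,0,0,0,0,30,-42,0,0,0,0,0,30,-70,0,0,0,0,0,30,-110,0,0,0,0,0,30,-150,0,0,0,0,0,30,-150,0,0,0,0,0,30]' --newtons 60

```text
clock: 14.72
eef_pos: [629.5, -6.1, 254.4]
tcp_rot: [-2.701, 1.558, 0.358]
contact_force: [0.3, 0.7, -0.8]
opening: 0.382
```

```bash
python3 s1.py 6;python3 -c "
from h import *
go((520,-343,230),np.radians(88.4)+np.pi,50)
go((520,-343,75),np.radians(88.4)+np.pi,50)
"
```

```text
{'clock': 14.825, 'eef_pos': array([627.40740559,  -6.01760072, 250.25974604]), 'tcp_rot': array([-2.38377621,  1.56336267,  0.67483163]), 'contact_force': array([ 0.31574576, -0.00434021, -1.46080752]), 'opening': 0.38291139388458223}
shift [ 18.07 344.82  79.21]
turn [-3.07 49.67 -1.11] q6 93.81132813449588
turn [160.43   2.46  75.35] q6 93.81132813449588
t 14.825 pos [627.41  -6.02 250.26] jawdir -94.75388922822252 F [ 0.32 -0.   -1.46] op 0.38291139388458223
shift [173.07 345.62  80.05]
turn [-3.07 49.67 -1.11] q6 93.81132813449588
turn [160.43   2.46  75.35] q6 93.81132813449588
t 14.825 pos [627.41  -6.02 250.26] jawdir -94.75388922822252 F [ 0.32 -0.   -1.46] op 0.38291139388458223
```

View pics/scene_6.png

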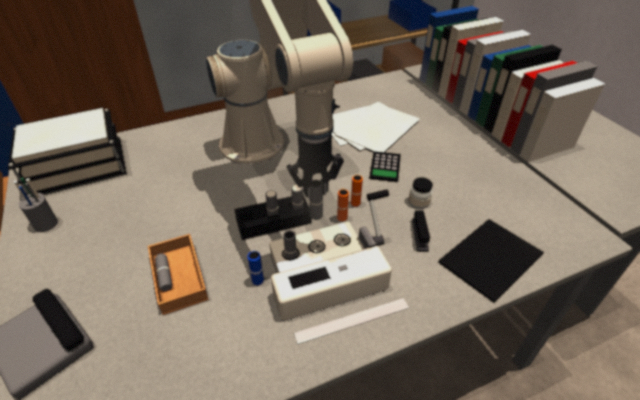

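The image shows used1 clear of the dock and the box at (177,272) with the first tube inside. Moving used1 over the box with the tilt.

Emit:
drive_tool --rows '[0,50,10,0,0,0,30,2,105,20,0,0,0,30,4,160,35,0,10,0,30,8,215,48,-1,20,0,30,12,270,62,-2,30,0,30,18,320,74,-3,40,-1,30,18,345,79,-3,50,-1,30,18,345,79,-3,50,-1,30,18,345,79,-3,50,-1,30,18,345,79,-3,50,-1,30]'

```text
clock: 16.08
eef_pos: [518.6, -343.5, 228.1]
tcp_rot: [3.141, 0.693, -0.032]
contact_force: [0.3, 0.6, -1.3]
opening: 0.385
```

```bash
python3 -c "
from h import *
go((520,-343,68),np.radians(88.4)+np.pi,50)
"
```

```text
shift [103.28  -0.56 122.32]
turn [-0.16 -0.31 -0.19] q6 -28.46485722661791
turn [115.17  -0.01 138.01] q6 -28.46485722661791
t 16.075 pos [ 518.62 -343.5   228.08] jawdir -91.84927554173001 F [ 0.26  0.57 -1.27] op 0.38515401470086713
```

Emit:
drive_tool --rows '[35,0,42,0,0,0,30,65,0,78,0,0,0,30,88,0,104,0,0,0,30,99,0,117,0,0,0,30,103,0,122,0,0,0,30,103,0,122,0,0,0,30]'

```text
clock: 16.82
eef_pos: [519.6, -343.1, 67.8]
tcp_rot: [-3.14, 0.694, -0.031]
contact_force: [-0.4, -0.6, -0.2]
opening: 0.382
```

Emit:
drive_tool --rows '[0,0,0,0,0,0,42,0,0,0,0,0,0,50,0,0,0,0,0,0,60,0,0,0,0,0,0,60,-46,0,0,0,0,0,60,-95,0,-10,0,0,0,60,-115,0,-50,0,0,0,60,-115,0,-50,0,0,0,60]'

```text
clock: 17.82
eef_pos: [464.1, -343.1, 183.6]
tcp_rot: [3.136, 0.69, -0.036]
contact_force: [-0.5, -0.2, -0.8]
opening: 0.601
```

```bash
python3 s1.py 7; python3 -c "
from h import *
go((622.5,-80,250),DY+np.pi)
import cv2
im=cv2.imread('pics/scene_7.png')[160:340,80:300]
cv2.imwrite('pics/s7c.png',cv2.resize(im,None,fx=3.2,fy=3.2))"
```

```text
{'clock': 17.925, 'eef_pos': array([ 463.21102684, -341.48430437,  180.13911113]), 'tcp_rot': array([ 3.14104955,  0.69319146, -0.03224295]), 'contact_force': array([-0.69839282,  0.00244449, -0.1221885 ]), 'opening': 0.6000749104239865}
shift [  71.34 -266.4  -150.23]
turn [  2.6  -50.27   1.19] q6 -42.761104945403105
turn [-160.66   -1.79  -75.4 ] q6 -42.761104945403105
t 17.925 pos [ 463.21 -341.48  180.14] jawdir -91.82750110765166 F [-0.7   0.   -0.12] op 0.6000749104239865
```

View pics/s7c.png

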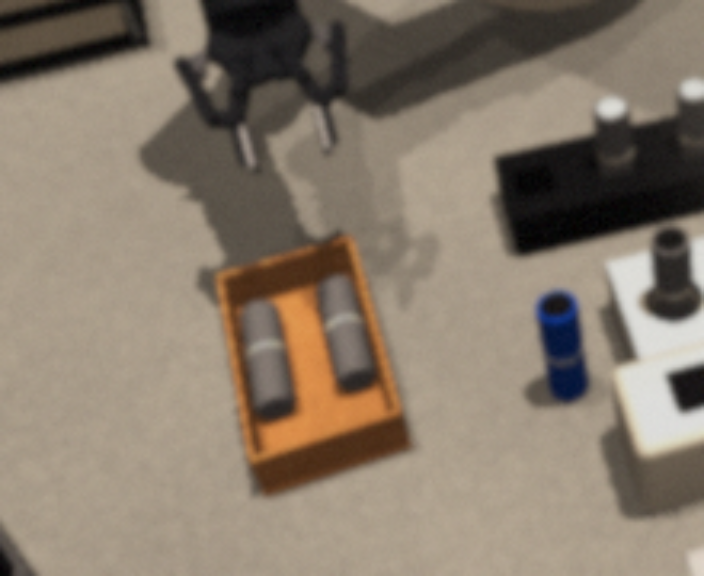

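Two used tubes lie in the box, at about (83,107) and (108,104) of the crop's native scale. Next is used0.

Emit:
drive_tool --rows '[8,-30,-17,0,-9,0,60,17,-64,-36,0,-18,0,60,27,-100,-56,1,-27,0,60,37,-140,-79,1,-36,0,60,48,-180,-101,2,-45,0,60,60,-222,-125,3,-50,1,60,71,-266,-150,3,-50,1,60,71,-266,-150,3,-50,1,60,71,-266,-150,3,-50,1,60,71,-266,-150,3,-50,1,60]'

```text
clock: 19.18
eef_pos: [623.3, -77.4, 248.0]
tcp_rot: [-1.776, 1.563, 1.286]
contact_force: [0.0, 0.0, 0.2]
opening: 0.599
```

```bash
python3 -c "
from h import *
go((622.5,-80,98),DY+np.pi)
"
```

```text
shift [149.94   3.79   0.78]
turn [ 0.02 -0.09  0.42] q6 86.95731612931556
turn [-179.97   -0.66   -0.14] q6 86.95731612931556
t 19.175 pos [623.27 -77.35 247.96] jawdir -94.56749093248419 F [0.04 0.02 0.15] op 0.5994237597148211
```

Emit:
drive_tool --rows '[50,4,1,0,0,0,60,95,4,1,0,0,0,60,125,4,1,0,0,0,60,145,4,1,0,0,0,60,150,4,1,0,0,0,60,150,4,1,0,0,0,45,150,4,1,0,0,0,42,150,4,1,0,0,0,39,150,4,1,0,0,0,36,150,4,1,0,0,0,36]' --newtons 20

```text
clock: 20.42
eef_pos: [623.2, -80.0, 99.2]
tcp_rot: [-2.033, 1.562, 1.029]
contact_force: [-0.7, 1.7, 6.9]
opening: 0.395
```

Emit:
drive_tool --rows '[0,0,0,0,0,0,30,0,0,0,0,0,0,30,-10,0,0,0,0,0,30,-20,0,0,0,0,0,30,-30,0,0,0,0,0,30,-42,0,0,0,0,0,30,-70,0,0,0,0,0,30,-110,0,0,0,0,0,30,-150,0,0,0,0,0,30,-150,0,0,0,0,0,30]' --newtons 60

```text
clock: 21.68
eef_pos: [624.6, -81.5, 254.1]
tcp_rot: [-2.587, 1.558, 0.475]
contact_force: [0.1, 0.4, -1.0]
opening: 0.382
```

```bash
python3 s1.py 8;python3 -c "
from h import *
go((520,-376,230),np.radians(88.4)+np.pi,50)
import cv2
im=cv2.imread('pics/scene_8.png')[110:340,130:450]
cv2.imwrite('pics/s8c.png',cv2.resize(im,None,fx=2.4,fy=2.4))"
```

```text
{'clock': 21.775, 'eef_pos': array([622.47948883, -81.19551324, 249.9366216 ]), 'tcp_rot': array([-2.15160326,  1.56208187,  0.91031027]), 'contact_force': array([ 0.40706758, -1.1560746 , -1.91792586]), 'opening': 0.3839328193084965}
shift [ 17.36 302.16  78.78]
turn [-2.95 49.7  -0.91] q6 86.58738524019206
turn [160.65   2.52  75.4 ] q6 86.58738524019206
t 21.775 pos [622.48 -81.2  249.94] jawdir -94.56427935336562 F [ 0.41 -1.16 -1.92] op 0.3839328193084965
```

View pics/s8c.png

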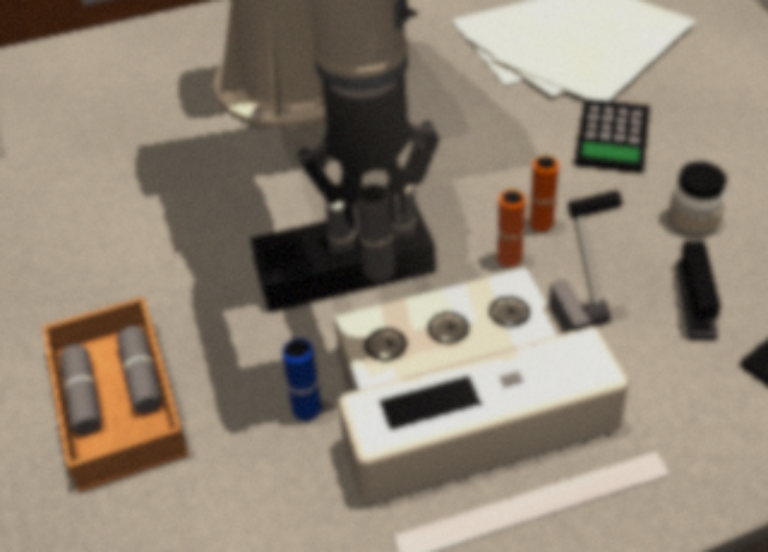

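```bash
python3 -c "
from h import *
for p in [(80,382),(138,362),(72,350),(88,428),(128,330),(147,408)]:
    print(at('scene',130+p[0]/2.4,110+p[1]/2.4,39))
for p in [(46,322),(143,303),(184,440),(74,472)]:
    print('rim',at('scene',130+p[0]/2.4,110+p[1]/2.4,50))
"
```

```text
[ 518.52 -406.7    39.  ]
[ 516.29 -341.07   39.  ]
[ 467.34 -407.56   39.  ]
[ 585.59 -409.03   39.  ]
[ 463.18 -342.12   39.  ]
[ 585.   -345.07   39.  ]
rim [ 421.97 -427.77   50.  ]
rim [ 438.4 -317.1   50. ]
rim [ 651.38 -317.59   50.  ]
rim [ 644.33 -430.42   50.  ]
```

Emit:
drive_tool --rows '[0,50,10,0,0,0,30,2,100,20,0,0,0,30,4,150,35,0,10,0,30,8,200,50,-1,20,0,30,12,250,64,-2,30,0,30,17,285,74,-3,40,-1,30,17,302,79,-3,50,-1,30,17,302,79,-3,50,-1,30,17,302,79,-3,50,-1,30,17,302,79,-3,50,-1,30]'

```text
clock: 23.02
eef_pos: [517.7, -375.5, 227.5]
tcp_rot: [-3.135, 0.696, -0.025]
contact_force: [-0.7, 0.3, -1.1]
opening: 0.383
```

```bash
python3 -c "
from h import *
go((520,-377,85),np.radians(88.4)+np.pi,50)
"
```

```text
shift [ 93.19   2.22 107.84]
turn [-0.3  -0.11  0.12] q6 -26.772170502784398
turn [115.5    0.48 137.93] q6 -26.772170502784398
t 23.025 pos [ 517.69 -375.47  227.52] jawdir -91.69744329978239 F [-0.68  0.29 -1.1 ] op 0.3834235280257521
```

Emit:
drive_tool --rows '[35,0,40,0,0,0,30,65,0,75,0,0,0,30,82,0,94,0,0,0,30,93,0,108,0,0,0,30,95,0,110,0,0,0,30,97,0,113,0,0,0,30,99,0,115,0,0,0,30]'

```text
clock: 23.9
eef_pos: [520.4, -374.8, 76.5]
tcp_rot: [-3.135, 0.695, -0.025]
contact_force: [-0.9, 0.4, -1.2]
opening: 0.387
```

Emit:
drive_tool --rows '[0,0,0,0,0,0,42,0,0,0,0,0,0,50,0,0,0,0,0,0,60,0,0,0,0,0,0,60,-46,0,0,0,0,0,60,-95,0,-10,0,0,0,60,-115,0,-50,0,0,0,60,-115,0,-50,0,0,0,60]'

```text
clock: 24.9
eef_pos: [465.0, -375.4, 192.4]
tcp_rot: [3.141, 0.692, -0.03]
contact_force: [0.2, -0.4, -0.4]
opening: 0.604
```

```bash
python3 s1.py 9; python3 -c "
import cv2
im=cv2.imread('pics/scene_9.png')[160:340,80:300]
cv2.imwrite('pics/s9c.png',cv2.resize(im,None,fx=3.2,fy=3.2))"
```

```text
{'clock': 25.0, 'eef_pos': array([ 464.17921793, -373.72169102,  189.00250079]), 'tcp_rot': array([-3.13715927,  0.69497981, -0.0258358 ]), 'contact_force': array([-0.14586732,  0.93217782, -0.16315378]), 'opening': 0.6033238611909041}
```

View pics/s9c.png

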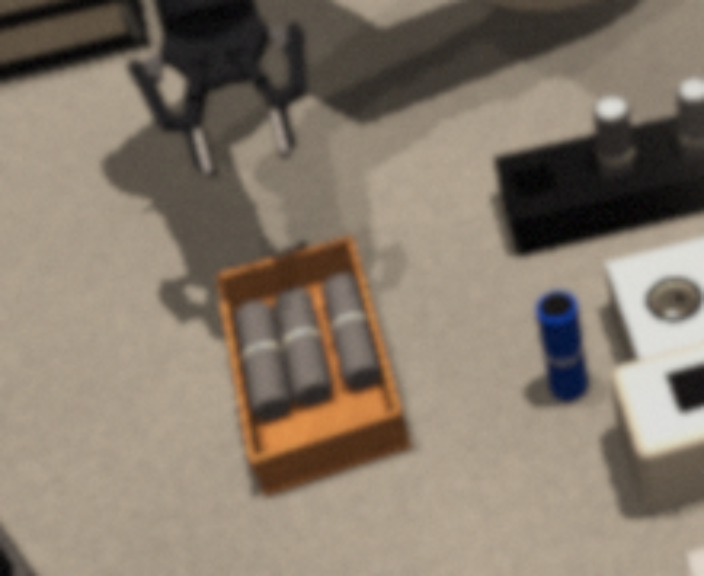

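View pics/top_9.png

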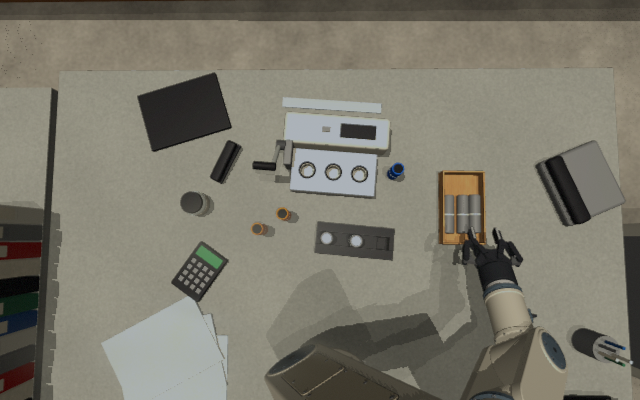

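All three used tubes lie side by side in the box. The sockets at (307,169), (333,171) and (359,173) are empty and the stand is unmoved. Re-measuring sockets and new tubes.

```bash
cat > m1.py <<'E'
from h import *
import sys
n=sys.argv[1]
T=cv2.imread(f'pics/top_{n}.png');S=cv2.imread(f'pics/scene_{n}.png');
big=lambda im,x,y,w,h,f:cv2.resize(im[y:y+h,x:x+w],None,fx=f,fy=f,interpolation=cv2.INTER_CUBIC)
cv2.imwrite(f'pics/t{n}c.png',big(T,285,140,120,125,6)); cv2.imwrite(f'pics/sc{n}c.png',big(S,225,170,150,110,5))
g=cv2.cvtColor(T,cv2.COLOR_BGR2GRAY)
# collars: dark in white block
m=cv2.inRange(g[150:200,290:380],0,120);k,l,st,c=cv2.connectedComponentsWithStats(m)
for i in range(1,k):
    if st[i,4]>100 and st[i,4]<400: print('collar',st[i],c[i]+[290,150],at('top',*(c[i]+[290,150]),60))
m=cv2.inRange(g[220:265,310:400],140,255);k,l,st,c=cv2.connectedComponentsWithStats(m)
for i in range(1,k):
    if 30<st[i,4]<200: print('new',st[i],c[i]+[310,220],at('top',*(c[i]+[310,220]),118))
E
python3 m1.py 9
```

```text
collar [ 35   0  55   7 152] [360.03 151.3 ] [685.92 -83.47  60.  ]
collar [  0   9  88  40 289] [341.55 191.07] [571.12 -30.29  60.  ]
collar [  9  11  17  17 126] [306.71 168.54] [635.97  69.37  60.  ]
collar [ 35  13  17  18 122] [332.93 170.43] [630.48  -5.76  60.  ]
collar [ 61  15  17  18 123] [359.46 172.64] [624.1  -81.49  60.  ]
new [ 7  0 41  4 95] [340.6  220.93] [484.01 -25.33 118.  ]
new [12 13 10 11 82] [326.17 237.87] [438.35  13.54 118.  ]
new [41 16 11 10 81] [355.88 240.62] [431.29 -66.21 118.  ]
```

View pics/t9c.png

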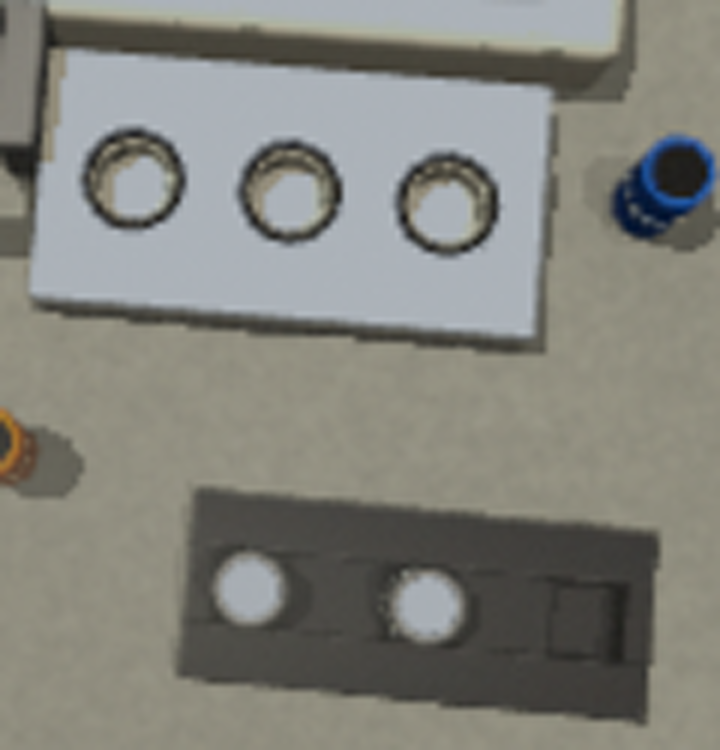

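```bash
python3 -c "
from h import *
go((438.2,13,200),np.radians(84.7)+np.pi)
"
```

```text
shift [ -34.66 -385.85   16.29]
turn [  3.33 -50.16   1.78] q6 -38.29806445901263
turn [-160.08   -2.67  -74.94] q6 -38.29806445901263
t 25.0 pos [ 464.18 -373.72  189.  ] jawdir -91.64294556130048 F [-0.15  0.93 -0.16] op 0.6033238611909041
```

Emit:
drive_tool --rows '[-15,-40,0,0,-9,0,60,-25,-90,3,0,-18,0,60,-34,-145,6,1,-27,0,60,-34,-200,9,1,-36,1,60,-34,-255,11,2,-45,1,60,-34,-310,13,3,-50,2,60,-34,-360,15,3,-50,2,60,-35,-386,16,3,-50,2,60,-35,-386,16,3,-50,2,60,-35,-386,16,3,-50,2,60]'

```text
clock: 26.25
eef_pos: [436.9, 17.2, 198.8]
tcp_rot: [1.298, 1.566, -1.925]
contact_force: [-0.4, -1.3, 0.2]
opening: 0.603
```

```bash
python3 -c "
from h import *
go((438.2,13,81),np.radians(84.7)+np.pi)
"
```

```text
shift [117.86   3.51  -1.75]
turn [ 0.6   0.08 -0.28] q6 97.13826370208693
turn [-179.4     0.43    0.12] q6 97.13826370208693
t 26.25 pos [436.95  17.2  198.84] jawdir -94.70320804553866 F [-0.4  -1.34  0.21] op 0.6029464171011926
```

Emit:
drive_tool --rows '[50,3.5,-1.7,0,0,0,60,85,3.5,-1.7,0.6,0,0,60,105,3.5,-1.7,0.6,0,0,60,117,3.5,-1.7,0.6,0,0,60,118,3.5,-1.7,0.6,0,0,60,118,3.5,-1.7,0.6,0,0,45,118,3.5,-1.7,0.6,0,0,42,118,3.5,-1.7,0.6,0,0,39,118,3.5,-1.7,0.6,0,0,36,118,3.5,-1.7,0.6,0,0,36]' --newtons 30

```text
clock: 27.5
eef_pos: [439.0, 13.3, 81.6]
tcp_rot: [1.677, 1.567, -1.557]
contact_force: [-0.8, 2.0, 7.7]
opening: 0.393
```

Emit:
drive_tool --rows '[0,0,0,0,0,0,30,0,0,0,0,0,0,30,-20,0,0,0,0,0,30,-50,0,0,0,0,0,30,-90,0,0,0,0,0,30,-130,0,0,0,0,0,30,-150,0,0,0,0,0,30,-150,0,0,0,0,0,30]' --newtons 70

```text
clock: 28.5
eef_pos: [439.6, 13.9, 232.6]
tcp_rot: [2.209, 1.566, -1.025]
contact_force: [0.9, -0.4, -2.2]
opening: 0.378
```

```bash
python3 s1.py 10; python3 -c "
from h import *
go((633.7,69.5,250),DY+np.pi)
go((633.7,69.5,145),DY+np.pi)
import cv2
im=cv2.imread('pics/scene_10.png')[110:340,130:450]
cv2.imwrite('pics/s10c.png',cv2.resize(im,None,fx=2.4,fy=2.4))"
```

```text
{'clock': 28.6, 'eef_pos': array([438.29672487,  13.86674475, 230.649308  ]), 'tcp_rot': array([ 1.40605141,  1.56628073, -1.82816928]), 'contact_force': array([ 0.43611666,  0.11109178, -1.75212303]), 'opening': 0.3854863396605398}
shift [ -19.82  -73.38 -189.41]
turn [-0.71  0.04 -0.25] q6 97.25194479729967
turn [179.28  -0.4   -0.07] q6 97.25194479729967
t 28.6 pos [438.3   13.87 230.65] jawdir -95.30710135610819 F [ 0.44  0.11 -1.75] op 0.3854863396605398
shift [  85.18  -73.85 -189.48]
turn [-0.71  0.04 -0.25] q6 97.25194479729967
turn [179.28  -0.4   -0.07] q6 97.25194479729967
t 28.6 pos [438.3   13.87 230.65] jawdir -95.30710135610819 F [ 0.44  0.11 -1.75] op 0.3854863396605398
```

View pics/s10c.png

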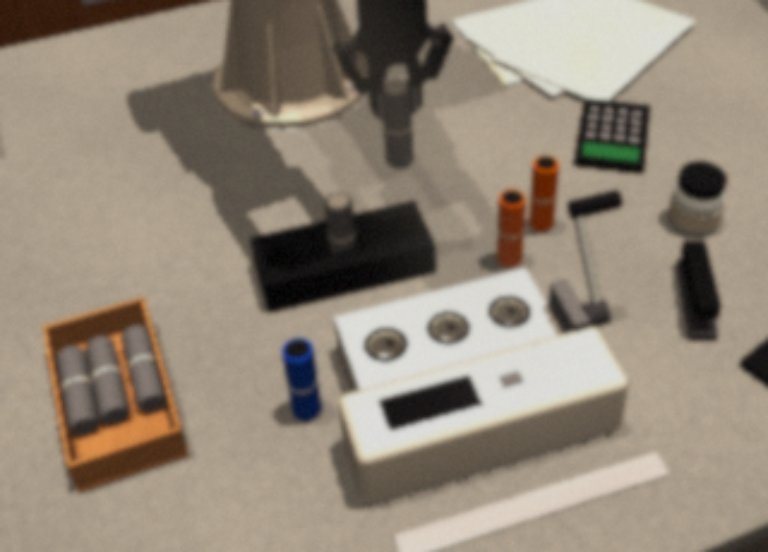

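```bash
python3 -c "
from h import *
go((628.3,-5.4,240),DY+np.pi)
"
```

```text
shift [  -9.48    1.65 -190.96]
turn [-0.71  0.04 -0.25] q6 97.25194479729967
turn [179.28  -0.4   -0.07] q6 97.25194479729967
t 28.6 pos [438.3   13.87 230.65] jawdir -95.30710135610819 F [ 0.44  0.11 -1.75] op 0.3854863396605398
```

Emit:
drive_tool --rows '[-9,0,-50,0,0,0,30,-9,1,-105,0,0,0,30,-9,1,-155,-0.7,0,-0.2,30,-9,1.6,-185,-0.7,0,-0.2,30,-9,1.6,-191,-0.7,0,-0.2,30,-9,1.6,-191,-0.7,0,-0.2,30,-9,1.6,-191,-0.7,0,-0.2,30]'

```text
clock: 29.48
eef_pos: [627.0, -5.2, 239.0]
tcp_rot: [0.434, 1.568, -2.788]
contact_force: [-0.7, 0.5, -1.7]
opening: 0.381
```

```bash
python3 -c "
from h import *
go((628.3,-5.4,140),DY+np.pi)
"
```

```text
shift [98.98 -0.04 -1.53]
turn [-0.01  0.13 -0.06] q6 94.0353194598912
turn [179.99  -0.1   -0.21] q6 94.0353194598912
t 29.475 pos [627.    -5.23 238.98] jawdir -94.59972065143398 F [-0.69  0.47 -1.7 ] op 0.381234724850014
```

Emit:
drive_tool --rows '[45,0,-1.5,0,0,0,30,80,0,-1.5,0,0,0,30,97,0,-1.5,0,0,0,30,99,0,-1.5,0,0,0,30,99,0,-1.5,0,0,0,30]'

```text
clock: 30.1
eef_pos: [629.0, -5.4, 141.3]
tcp_rot: [1.153, 1.57, -2.069]
contact_force: [0.7, -0.2, -2.1]
opening: 0.381
```

```bash
python3 s1.py 11; python3 -c "
from h import *
go((628.3,-5.4,98),DY+np.pi)
import cv2
im=cv2.imread('pics/scene_11.png')[150:300,240:420]
cv2.imwrite('pics/s11c.png',cv2.resize(im,None,fx=4,fy=4))"
```

```text
{'clock': 30.2, 'eef_pos': array([629.19570699,  -5.42774837, 141.48783591]), 'tcp_rot': array([ 1.6543632 ,  1.56987128, -1.56749193]), 'contact_force': array([-0.23434255,  0.03638668, -1.71424914]), 'opening': 0.38523483931456526}
shift [43.49  0.    0.9 ]
turn [-0.01 -0.   -0.05] q6 94.03161888134856
turn [179.99  -0.08   0.01] q6 94.03161888134856
t 30.2 pos [629.2   -5.43 141.49] jawdir -94.59870327433595 F [-0.23  0.04 -1.71] op 0.38523483931456526
```

View pics/s11c.png

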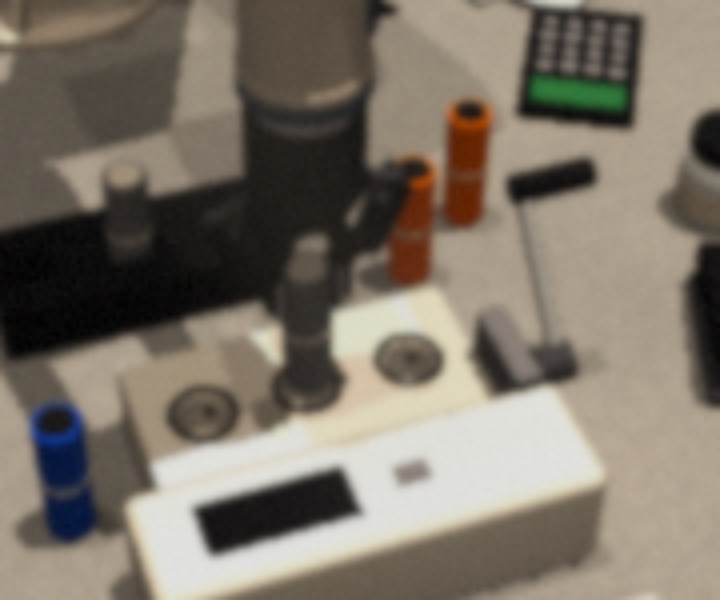

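Emit:
drive_tool --rows '[4,0,0.5,0,0,0,30,8,0,0.8,0,0,0,30,11,0,0.8,0,0,0,30,14,0,0.8,0,0,0,30,17,0,0.8,0,0,0,30,20,0,0.8,0,0,0,30]'

```text
clock: 30.95
eef_pos: [628.4, -5.4, 121.3]
tcp_rot: [1.574, 1.57, -1.647]
contact_force: [-0.1, 1.0, -2.7]
opening: 0.383
```

Emit:
drive_tool --rows '[4,0,0,0,0,0,30,7,0,0,0,0,0,30,10,0,0,0,0,0,30,13,0,0,0,0,0,30,16,0,0,0,0,0,30,19,0,0,0,0,0,30,21,0,0,0,0,0,30,22,0,0,0,0,0,30,22,0,0,0,0,0,30]'

```text
clock: 32.08
eef_pos: [628.4, -5.4, 99.7]
tcp_rot: [1.712, 1.57, -1.51]
contact_force: [-2.5, 0.4, 4.2]
opening: 0.381
```

Emit:
drive_tool --rows '[1,0,0,0,0,0,30,2,0,0,0,0,0,30,2.5,0,0,0,0,0,30]'

```text
clock: 32.45
eef_pos: [628.9, -5.4, 98.8]
tcp_rot: [2.518, 1.569, -0.704]
contact_force: [-5.6, 0.3, 17.8]
opening: 0.38
```

Emit:
drive_tool --rows '[1,0,0,0,0,0,30,0,0,0,0,0,0,42,0,0,0,0,0,0,50,0,0,0,0,0,0,60,-10,0,0,0,0,0,60,-50,0,0,0,0,0,60,-70,0,0,0,0,0,0,-70,0,0,0,0,0,0,-70,0,0,0,0,0,0,-70,0,0,0,0,0,0]'

```text
clock: 33.7
eef_pos: [628.1, -5.3, 167.5]
tcp_rot: [0.856, 1.57, -2.366]
contact_force: [0.1, 0.1, 0.0]
opening: -0.0
```

```bash
python3 s1.py 12; python3 -c "
from h import *
go((627.8,-5.4,140),DY+np.pi)
import cv2
im=cv2.imread('pics/scene_12.png')[150:300,240:420]
cv2.imwrite('pics/s12c.png',cv2.resize(im,None,fx=4,fy=4))"
```

```text
{'clock': 33.8, 'eef_pos': array([628.3255323 ,  -5.30006479, 167.75764444]), 'tcp_rot': array([ 1.12497601,  1.56980063, -2.09688899]), 'contact_force': array([ 0.34465764, -0.66661813,  0.91094787]), 'opening': 0.0015185367028841856}
shift [27.76  0.12  0.5 ]
turn [-0.01  0.02 -0.05] q6 94.03556642311344
turn [179.99  -0.08  -0.04] q6 94.03556642311344
t 33.8 pos [628.33  -5.3  167.76] jawdir -94.59925601183102 F [ 0.34 -0.67  0.91] op 0.0015185367028841856
```

View pics/s12c.png

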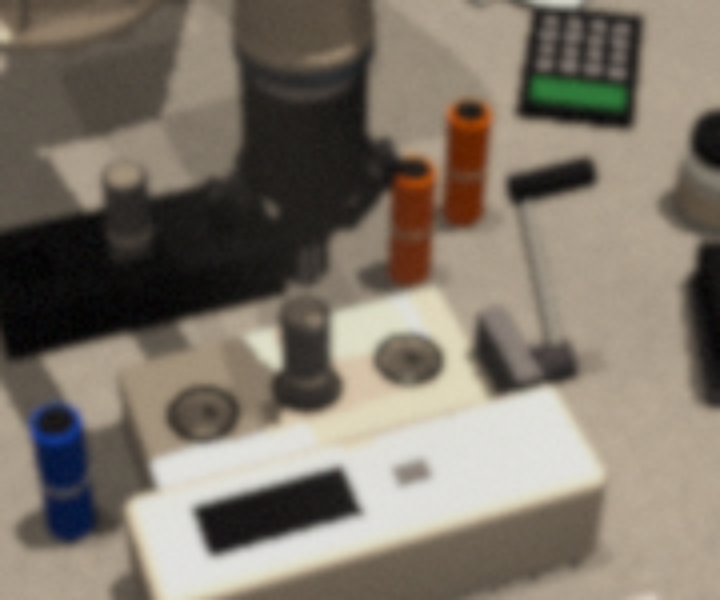

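The tube now stands like the used ones did. I'm probing its top with the shut fingers; contact should come at z≈135.

Emit:
drive_tool --rows '[15,0,0,0,0,0,0,24,0,0,0,0,0,0,29,0,0,0,0,0,0,31,0,0,0,0,0,0,33,0,0,0,0,0,0,34,0,0,0,0,0,0,35,0,0,0,0,0,0]'

```text
clock: 34.67
eef_pos: [629.7, -5.1, 135.1]
tcp_rot: [3.033, 1.568, -0.189]
contact_force: [-3.7, 1.4, 19.8]
opening: 0.001
```

```bash
python3 -c "
from h import *
go((431.3,-66.3,200),np.radians(84.7)+np.pi)
"
```

```text
shift [-65.39  76.93 192.64]
turn [ 0.7  -0.16 -0.02] q6 94.0348788519103
turn [-179.3     0.03   -0.24] q6 94.0348788519103
t 34.675 pos [629.66  -5.11 135.11] jawdir -94.60249063741986 F [-3.68  1.4  19.83] op 0.001237666796148095
```

Emit:
drive_tool --rows '[-10,0,0,0,0,0,0,-65,0,0,0,0,0,20,-65,20,50,0,0,0,40,-65,40,105,0,0,0,60,-65,60,155,0.7,0,0,60,-65,77,188,0.7,0,0,60,-65,77,193,0.7,0,0,60,-65,77,193,0.7,0,0,60,-65,77,193,0.7,0,0,60]'

```text
clock: 35.8
eef_pos: [432.3, -66.2, 199.9]
tcp_rot: [3.085, 1.567, -0.149]
contact_force: [0.1, -0.4, 0.8]
opening: 0.596
```

```bash
python3 s1.py 13; python3 -c "
from h import *
go((431.5,-66.3,81),np.radians(84.7)+np.pi)
import cv2
im=cv2.imread('pics/scene_13.png')[110:340,130:450]
cv2.imwrite('pics/s13c.png',cv2.resize(im,None,fx=2.4,fy=2.4))"
```

```text
{'clock': 35.9, 'eef_pos': array([431.84761231, -66.06005872, 199.59945712]), 'tcp_rot': array([ 3.08455823,  1.56783831, -0.14899806]), 'contact_force': array([-0.72613318, -0.46205737, -0.51567894]), 'opening': 0.6017943737866784}
shift [118.6    0.25   0.67]
turn [ 0.03 -0.17 -0.01] q6 86.37372622868565
turn [-179.97    0.02   -0.27] q6 86.37372622868565
t 35.9 pos [431.85 -66.06 199.6 ] jawdir -95.2691423964892 F [-0.73 -0.46 -0.52] op 0.6017943737866784
```

View pics/s13c.png

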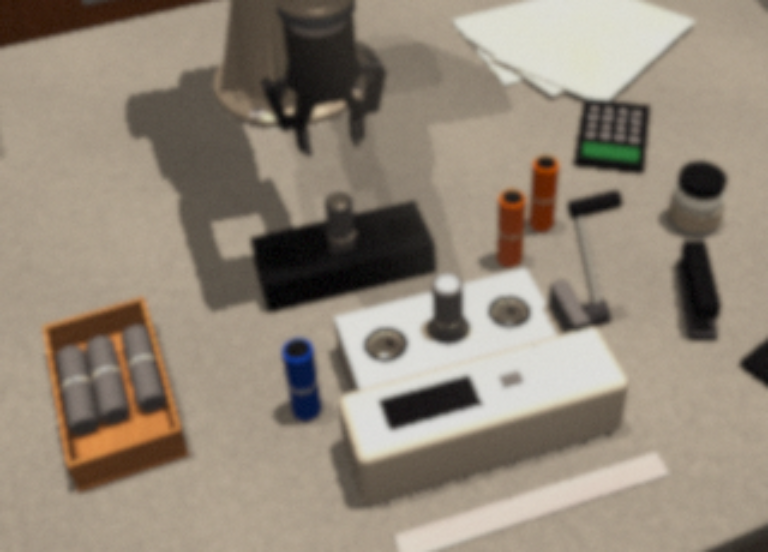

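The stand and the second new tube at (340,205 in the crop) haven't moved, and the first new tube sits in the middle socket. Grasping the second one.

Emit:
drive_tool --rows '[50,0,0.3,0,0,0,60,85,0,0.3,0,0,0,60,105,0,0.3,0,0,0,60,117,0,0.3,0,0,0,60,118,0,0.3,0,0,0,60,118,0,0.3,0,0,0,45,118,0,0.3,0,0,0,42,118,0,0.3,0,0,0,39,118,0,0.3,0,0,0,36,118,0,0.3,0,0,0,36]' --newtons 30

```text
clock: 37.15
eef_pos: [432.7, -66.0, 82.4]
tcp_rot: [-3.113, 1.566, -0.064]
contact_force: [-0.5, 3.5, 6.3]
opening: 0.393
```

Emit:
drive_tool --rows '[0,0,0,0,0,0,30,0,0,0,0,0,0,30,-20,0,0,0,0,0,30,-50,0,0,0,0,0,30,-90,0,0,0,0,0,30,-130,0,0,0,0,0,30,-160,0,0,0,0,0,30,-160,0,0,0,0,0,30]' --newtons 70

```text
clock: 38.15
eef_pos: [433.1, -66.2, 244.2]
tcp_rot: [3.109, 1.562, -0.125]
contact_force: [0.5, -1.0, -1.4]
opening: 0.379
```

```bash
python3 -c "
from h import *
go((622.8,-80.2,240),DY+np.pi)"
```

```text
shift [   5.88   -3.61 -190.15]
turn [-0.7  -0.5  -0.02] q6 86.37831014262773
turn [179.3   -0.03   0.79] q6 86.37831014262773
t 38.15 pos [433.09 -66.25 244.21] jawdir -95.2916899870482 F [ 0.53 -0.99 -1.45] op 0.3791229582010275
```

Emit:
drive_tool --rows '[5,0,-50,0,0,0,30,5,-1,-105,0,0,0,30,5,-2,-155,-0.7,-0.2,0,30,5,-3.6,-185,-0.7,-0.2,0,30,5,-3.6,-191,-0.7,-0.2,0,30,5,-3.6,-191,-0.7,-0.2,0,30,5,-3.6,-191,-0.7,-0.2,0,30]'

```text
clock: 39.02
eef_pos: [622.2, -80.2, 240.4]
tcp_rot: [3.052, 1.567, -0.17]
contact_force: [0.8, 0.2, -1.3]
opening: 0.382
```

```bash
python3 -c "
from h import *
go((623.4,-80.2,141),DY+np.pi)"
```

```text
shift [99.44 -0.14 -0.76]
turn [-0.   -0.22 -0.02] q6 87.12126764098645
turn [180.    -0.03   0.35] q6 87.12126764098645
t 39.025 pos [622.25 -80.21 240.44] jawdir -94.5947090736072 F [ 0.81  0.23 -1.32] op 0.38205434302987457
```

Emit:
drive_tool --rows '[45,0,-0.7,0,0,0,30,80,0,-0.7,0,0,0,30,97,0,-0.7,0,0,0,30,99,0,-0.7,0,0,0,30,99,0,-0.7,0,0,0,30]'

```text
clock: 39.65
eef_pos: [624.1, -80.4, 142.8]
tcp_rot: [3.059, 1.565, -0.163]
contact_force: [0.5, 0.8, -1.9]
opening: 0.38
```

```bash
python3 s1.py 14; python3 -c "
from h import *
go((623.4,-80.2,99),DY+np.pi)
import cv2
im=cv2.imread('pics/scene_14.png')[150:300,240:420]
cv2.imwrite('pics/s14c.png',cv2.resize(im,None,fx=4,fy=4))"
```

```text
{'clock': 39.75, 'eef_pos': array([624.25375187, -80.44392443, 142.95826579]), 'tcp_rot': array([ 3.06561271,  1.56450065, -0.15615477]), 'contact_force': array([ 0.03521893,  0.21618782, -1.08761779]), 'opening': 0.3787930436461788}
shift [43.95 -0.2   1.15]
turn [-0.   -0.36 -0.03] q6 87.1254216724956
turn [180.    -0.04   0.56] q6 87.1254216724956
t 39.75 pos [624.25 -80.44 142.96] jawdir -94.59376546825429 F [ 0.04  0.22 -1.09] op 0.3787930436461788
```

View pics/s14c.png

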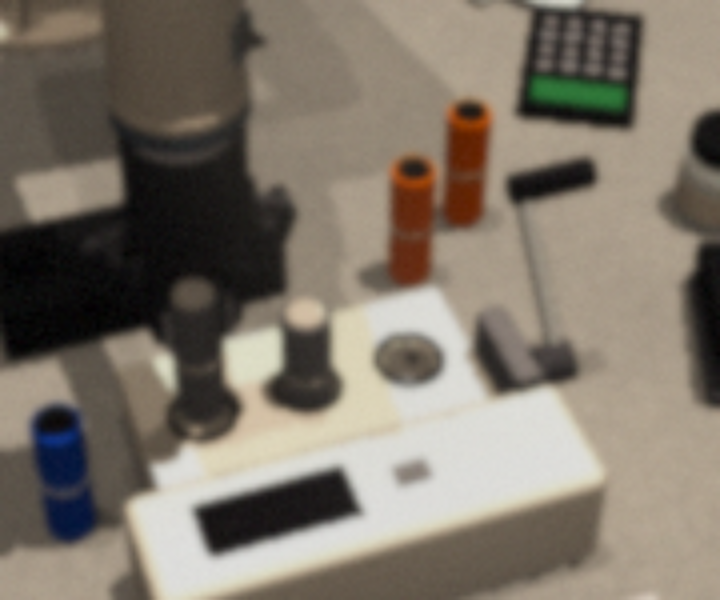

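Foot at about (203,410), over the collar. Lowering slowly.

Emit:
drive_tool --rows '[4,0,0.7,0,-0.3,0,30,8,0,1,0,-0.3,0,30,11,0,1,0,-0.3,0,30,14,0,1,0,-0.3,0,30,17,0,1,0,-0.3,0,30,20,0,1,0,-0.3,0,30]'

```text
clock: 40.5
eef_pos: [623.4, -80.4, 122.7]
tcp_rot: [2.703, 1.57, -0.518]
contact_force: [0.3, 0.8, -1.8]
opening: 0.377
```

Emit:
drive_tool --rows '[4,0,0,0,0,0,30,7,0,0,0,0,0,30,10,0,0,0,0,0,30,13,0,0,0,0,0,30,16,0,0,0,0,0,30,19,0,0,0,0,0,30,21,0,0,0,0,0,30,23,0,0,0,0,0,30,24,0,0,0,0,0,30]'

```text
clock: 41.62
eef_pos: [623.7, -80.2, 99.6]
tcp_rot: [3.048, 1.569, -0.174]
contact_force: [-2.8, 2.5, 13.4]
opening: 0.378
```

Emit:
drive_tool --rows '[1,0,0,0,0,0,30,1.5,0,0,0,0,0,30,0.5,0,0,0,0,0,30,0,0,0,0,0,0,42,0,0,0,0,0,0,50,0,0,0,0,0,0,60,-10,0,0,0,0,0,60,-50,0,0,0,0,0,60,-68,0,0,0,0,0,0,-68,0,0,0,0,0,0]'

```text
clock: 42.88
eef_pos: [624.7, -80.3, 169.2]
tcp_rot: [3.075, 1.566, -0.146]
contact_force: [-0.7, -0.1, -0.3]
opening: 0.182
```

Emit:
drive_tool --rows '[0,0,0,0,0,0,0,10,0,0,0,0,0,0,20,0,0,0,0,0,0,27,0,0,0,0,0,0,30,0,0,0,0,0,0,32,0,0,0,0,0,0]'

```text
clock: 43.62
eef_pos: [624.9, -80.3, 136.9]
tcp_rot: [3.076, 1.566, -0.146]
contact_force: [-0.1, 0.5, 1.0]
opening: 0.001
```

Emit:
drive_tool --rows '[1,0,0,0,0,0,0,2,0,0,0,0,0,0,3,0,0,0,0,0,0]'

```text
clock: 44.0
eef_pos: [625.9, -80.4, 135.3]
tcp_rot: [3.087, 1.564, -0.135]
contact_force: [-1.9, 0.7, 11.9]
opening: -0.002
```

Emit:
drive_tool --rows '[-10,0,0,0,0,0,0,-60,0,0,0,0,0,0,-115,0,0,0,0,0,0,-115,0,0,0,0,0,0]'

```text
clock: 44.5
eef_pos: [627.8, -80.7, 256.0]
tcp_rot: [3.089, 1.554, -0.133]
contact_force: [0.3, -1.1, 0.2]
opening: -0.0
```

```bash
python3 s1.py 15; python3 -c "
import cv2
T=cv2.imread('pics/top_15.png');S=cv2.imread('pics/scene_15.png')
cv2.imwrite('pics/t15c.png',cv2.resize(T[130:210,240:340],None,fx=7,fy=7,interpolation=cv2.INTER_CUBIC))
cv2.imwrite('pics/s15c.png',cv2.resize(S[170:290,250:410],None,fx=4.8,fy=4.8,interpolation=cv2.INTER_CUBIC))"
```

```text
{'clock': 44.6, 'eef_pos': array([625.20948219, -80.3861675 , 251.2050082 ]), 'tcp_rot': array([ 3.08680582,  1.56195899, -0.1351143 ]), 'contact_force': array([-0.2546194 , -0.42178103, -0.87575671]), 'opening': 0.0011564497415397575}
```

View pics/t15c.png

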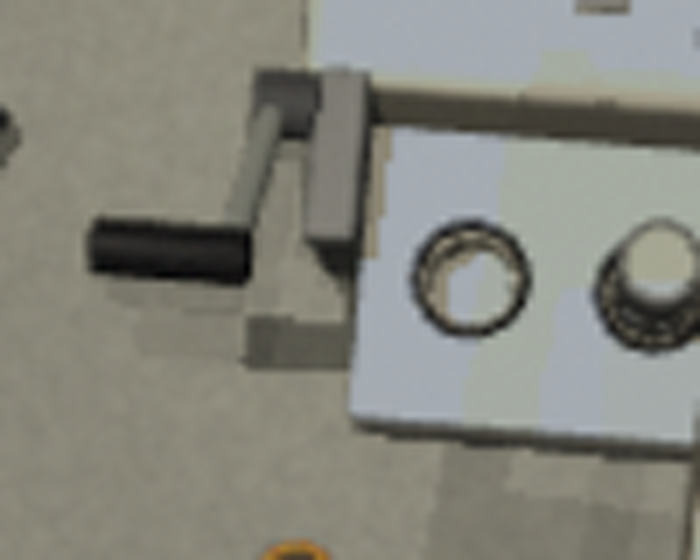

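View pics/s15c.png

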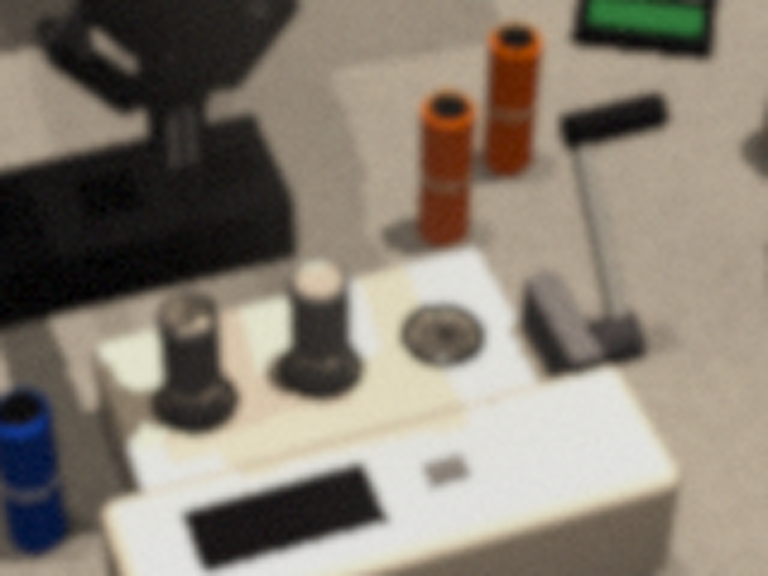

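```bash
python3 -c "
from h import *
t=lambda x,y:('top',240+(x+.5)/7-.5,130+(y+.5)/7-.5)
s=lambda x,y:('scene',250+(x+.5)/4.8-.5,170+(y+.5)/4.8-.5)
for a,b in [((170,250),(613,120)),((90,246),(665,107)),((250,255),(562,132)),((290,100),(622,338))]: print(tri(t(*a),s(*b)))
from rig import r
print(r.sense()['qpos'])
"
```

```text
(array([625.46, 175.88, 181.99]), np.float64(0.8282521099843331))
(array([627.53, 206.77, 181.86]), np.float64(3.207132812763561))
(array([623.21, 145.49, 182.53]), np.float64(0.4734651675954626))
(array([702.31, 143.62,  92.8 ]), np.float64(6.476984238902795))
[-0.13  0.34  1.61 -0.    1.19  1.52]
```

```bash
python3 -c "
from h import *
print('orange',at('top',284,214,110),at('top',259,229,110))
go((625.5,176,260),DY-np.pi/2)
"
```

```text
orange [502.76 128.65 110.  ] [461.69 196.51 110.  ]
shift [  -9.1  -255.58   20.2 ]
turn [-90.01  -0.38  -0.42] q6 87.14182326695443
turn [89.99 -0.42  0.38] q6 87.14182326695443
t 44.6 pos [625.21 -80.39 251.21] jawdir -94.60254726787007 F [-0.25 -0.42 -0.88] op 0.0011564497415397575
```

Emit:
drive_tool --rows '[-9,-20,2,10,0,0,20,-9,-50,4,20,0,0,60,-9,-85,7,30,0,0,60,-9,-120,10,40,0,0,60,-9,-155,12,50,0,0,60,-9,-190,15,60,0,0,60,-9,-225,18,70,0,0,60,-9,-255,20,80,0,0,60,-9,-255.5,20,90,0,0.4,60,-9,-255.5,20,90,0,0.4,60]'

```text
clock: 45.85
eef_pos: [624.0, 103.1, 240.5]
tcp_rot: [-0.22, 1.401, 1.472]
contact_force: [-0.1, -0.2, 0.2]
opening: 0.6
```

```bash
python3 s1.py 16; python3 -c "
from h import *
go((625.5,176,164),DY-np.pi/2)
"
```

```text
{'clock': 45.95, 'eef_pos': array([623.95072852, 102.59086399, 240.89163792]), 'tcp_rot': array([-0.22218522,  1.40246269,  1.46974788]), 'contact_force': array([-0.1001652 , -0.13400855, -0.37608561]), 'opening': 0.5995548626887248}
shift [88.07 -7.34 59.11]
turn [-167.91   -1.73   14.13] q6 172.83248411248204
turn [11.51  9.59  1.17] q6 172.83248411248204
t 45.95 pos [623.95 102.59 240.89] jawdir -173.2335674437652 F [-0.1  -0.13 -0.38] op 0.5995548626887248
```

I took the wrong turn branch and q6 is at its limit, so I'm turning back the other way.

Emit:
drive_tool --rows '[0,0,0,-10,0,0.8,60,0,0,0,-20,0,1.6,60,0,0,0,-30,0,2.5,60,0,0,0,-40,0,3.3,60,0,0,0,-50,0,4.1,60,0,0,0,-60,0,5,60,0,0,0,-70,0,5.8,60,0,0,0,-80,0,6.7,60,0,0,0,-90,0,7.5,60,0,0,0,-90,0,7.5,60]'

```text
clock: 47.2
eef_pos: [624.0, 103.3, 240.9]
tcp_rot: [-1.054, 1.478, 2.216]
contact_force: [0.7, -0.7, -0.0]
opening: 0.602
```

```bash
python3 -c "
from h import *
go((625.5,176,255),DY-np.pi/2)
"
```

```text
shift [ -8.77 -72.87 -10.33]
turn [-77.97  -0.94   5.65] q6 87.69472538899487
turn [101.89   5.98   0.99] q6 87.69472538899487
t 47.2 pos [623.98 103.25 240.88] jawdir -82.72727482753656 F [ 0.67 -0.74 -0.02] op 0.6022435918009135
```

Emit:
drive_tool --rows '[-5,-10,-1,-10,0,0.7,60,-9,-20,-3,-20,0,1.4,60,-9,-32,-5,-30,0,2.1,60,-9,-43,-6,-40,0,2.9,60,-9,-54,-8,-50,-1,3.6,60,-9,-65,-10,-60,-1,4.3,60,-9,-73,-10,-70,-1,5,60,-9,-73,-10,-78,-1,5.6,60,-9,-73,-10,-78,-1,5.6,60,-9,-73,-10,-78,-1,5.6,60]'

```text
clock: 48.45
eef_pos: [625.2, 176.0, 255.3]
tcp_rot: [-1.415, 1.569, -3.07]
contact_force: [-0.4, 0.4, 0.9]
opening: 0.6
```

```bash
python3 s1.py 17; python3 -c "
from h import *
go((625.5,176,164),DY-np.pi/2)
import cv2
S=cv2.imread('pics/scene_17.png')
cv2.imwrite('pics/s17c.png',cv2.resize(S[100:300,240:460],None,fx=3.2,fy=3.2,interpolation=cv2.INTER_CUBIC))"
```

```text
{'clock': 48.55, 'eef_pos': array([625.25379359, 175.90666129, 255.24493637]), 'tcp_rot': array([-1.39346886,  1.5693635 , -3.04702745]), 'contact_force': array([-0.08162   , -0.22673843, -0.09445832]), 'opening': 0.5970003231958461}
shift [91.24  0.37 -0.14]
turn [-0.15  0.01  0.08] q6 20.309894225376965
turn [179.85   0.13  -0.02] q6 20.309894225376965
t 48.55 pos [625.25 175.91 255.24] jawdir -4.741938729511752 F [-0.08 -0.23 -0.09] op 0.5970003231958461
```

View pics/s17c.png

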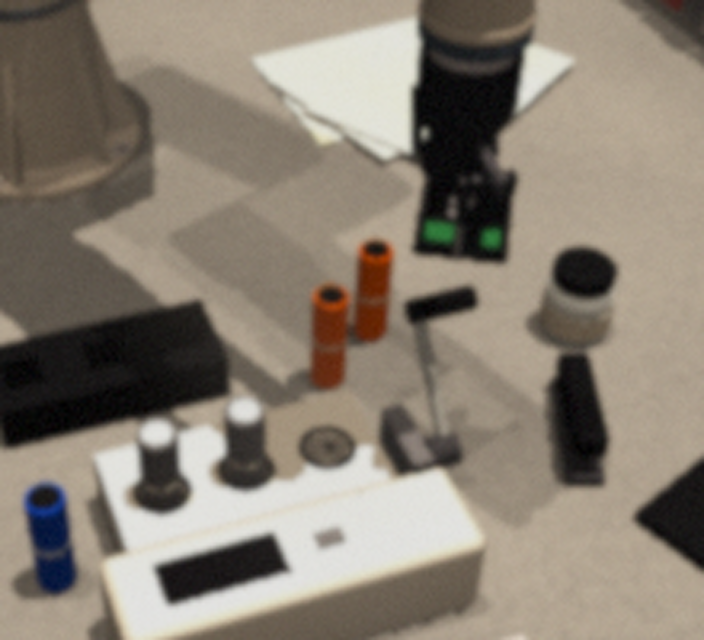

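Both new tubes are seated and the gripper is above the grip bar. Going down around the bar and pinching it.

Emit:
drive_tool --rows '[40,0,0,0,0,0,60,70,0,0,0,0,0,60,88,0,0,0,0,0,60,91,0,0,0,0,0,60,91,0,0,0,0,0,40,91,0,0,0,0,0,30,91,0,0,0,0,0,26,91,0,0,0,0,0,22,91,0,0,0,0,0,15,91,0,0,0,0,0,15]' --newtons 30

```text
clock: 49.8
eef_pos: [624.1, 176.2, 165.4]
tcp_rot: [-1.583, 1.568, 3.047]
contact_force: [-6.9, 1.0, 6.1]
opening: 0.248
```

```bash
python3 s1.py 18; python3 -c "
import cv2
S=cv2.imread('pics/scene_18.png')
cv2.imwrite('pics/s18c.png',cv2.resize(S[100:300,240:460],None,fx=3.2,fy=3.2,interpolation=cv2.INTER_CUBIC))"
```

```text
{'clock': 49.9, 'eef_pos': array([624.13605701, 176.2500777 , 165.40102882]), 'tcp_rot': array([-1.5917238 ,  1.56784124,  3.03784788]), 'contact_force': array([-7.27086677,  0.404324  ,  5.88636139]), 'opening': 0.24290569591067032}
```

View pics/s18c.png

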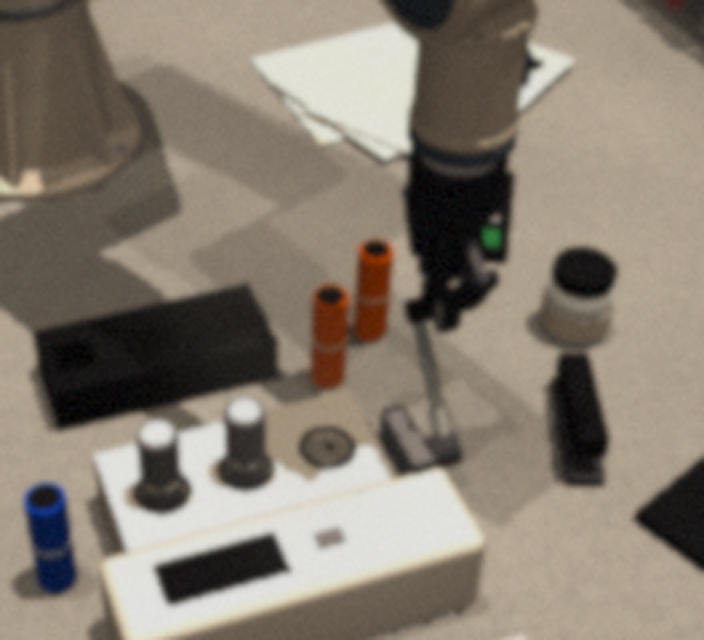

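The pinch holds (opening 0.24, about 21 mm). The empty stand has been knocked aside, which no longer matters. Pulling the lever down along its arc.

Emit:
drive_tool --rows '[0,0,0,0,0,0,10,3.4,-4,0,0,0,0,10,7.1,-7.7,0,0,0,0,10,10.9,-11.4,0,0,0,0,10,14.8,-14.8,0,0,0,0,10,19,-18.1,0,0,0,0,10,23.1,-21.2,0,0,0,0,10,31.9,-26.8,0,0,0,0,10,31.9,-26.8,0,0,0,0,10]' --newtons 50

```text
clock: 51.02
eef_pos: [600.0, 178.3, 134.8]
tcp_rot: [1.803, 1.567, 0.15]
contact_force: [7.4, -2.8, 1.5]
opening: 0.238
```

Emit:
drive_tool --rows '[5,-3,0,0,0,0,10,10.6,-6.5,0,0,0,0,10,20.3,-10.5,0,0,0,0,10,30.3,-13.7,0,0,0,0,10,40.5,-15.9,0,0,0,0,10,50.9,-17.3,0,0,0,0,10,61.3,-17.8,0,0,0,0,10,66,-17.5,0,0,0,0,10,70,-17.5,0,0,0,0,10]'

```text
clock: 52.15
eef_pos: [581.5, 179.7, 65.4]
tcp_rot: [1.829, 1.569, 0.176]
contact_force: [-10.9, -1.5, 15.2]
opening: 0.24
```

```bash
python3 s1.py 19; python3 -c "
import cv2
S=cv2.imread('pics/scene_19.png')
cv2.imwrite('pics/s19c.png',cv2.resize(S[140:300,280:460],None,fx=4,fy=4,interpolation=cv2.INTER_CUBIC))"
```

```text
{'clock': 52.25, 'eef_pos': array([581.52253066, 179.69327491,  65.38173848]), 'tcp_rot': array([1.80766007, 1.56923595, 0.15440249]), 'contact_force': array([-10.46980515,  -2.66977282,  13.34448676]), 'opening': 0.2383021460619988}
```

View pics/s19c.png

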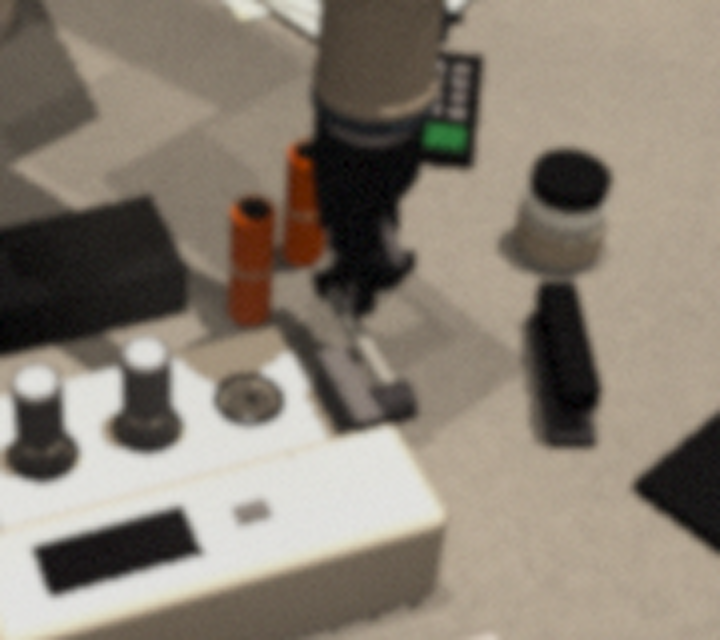

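Emit:
drive_tool --rows '[1,-0.5,0,0,0,0,10,2,-0.5,0,0,0,0,10,3,-0.5,0,0,0,0,10,3,-0.5,0,0,0,0,10]' --newtons 80

```text
clock: 52.75
eef_pos: [581.5, 179.7, 64.2]
tcp_rot: [1.763, 1.567, 0.11]
contact_force: [-6.2, -2.5, 15.3]
opening: 0.236
```

Emit:
drive_tool --rows '[1,0,0,0,0,0,10,2,0,0,0,0,0,10,3,0,0,0,0,0,10,4,0,0,0,0,0,10,4,0,0,0,0,0,10]'

```text
clock: 53.38
eef_pos: [581.5, 179.7, 61.1]
tcp_rot: [1.766, 1.567, 0.114]
contact_force: [-4.3, -1.3, 8.9]
opening: 0.233
```

Emit:
drive_tool --rows '[1,0,0,0,0,0,10,2,0,0,0,0,0,10,3,0,0,0,0,0,10,3,0,0,0,0,0,10]'

```text
clock: 53.88
eef_pos: [581.6, 179.8, 59.4]
tcp_rot: [1.756, 1.566, 0.103]
contact_force: [-4.4, -2.1, 11.1]
opening: 0.234
```

Emit:
drive_tool --rows '[1,0,0,0,0,0,10,2,0,0,0,0,0,10,3,0,0,0,0,0,10,4,0,0,0,0,0,10,5,0,0,0,0,0,10,5,0,0,0,0,0,10]'

```text
clock: 54.62
eef_pos: [581.8, 179.7, 56.0]
tcp_rot: [1.743, 1.565, 0.091]
contact_force: [-8.0, -1.8, 15.5]
opening: 0.232
```

```bash
python3 s1.py 20; python3 -c "
import cv2
S=cv2.imread('pics/scene_20.png')
cv2.imwrite('pics/s20c.png',cv2.resize(S[180:280,310:420],None,fx=6.5,fy=5.8,interpolation=cv2.INTER_CUBIC))
S=cv2.imread('pics/top_20.png')
cv2.imwrite('pics/t20c.png',cv2.resize(S[120:220,230:340],None,fx=6,fy=6,interpolation=cv2.INTER_CUBIC))"
```

```text
{'clock': 54.725, 'eef_pos': array([581.86389076, 179.71704073,  56.06657911]), 'tcp_rot': array([1.74128013, 1.56512315, 0.08887203]), 'contact_force': array([-7.48009514, -2.10204737, 15.30579802]), 'opening': 0.23563810641157176}
```

View pics/s20c.png

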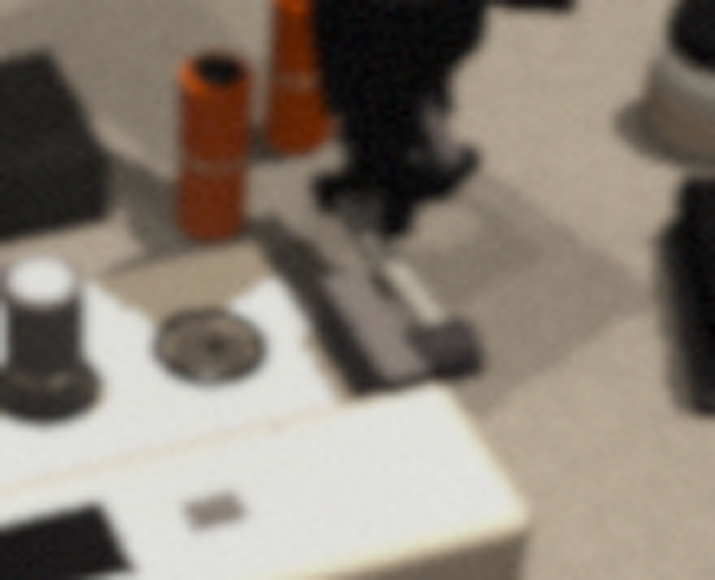

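View pics/t20c.png

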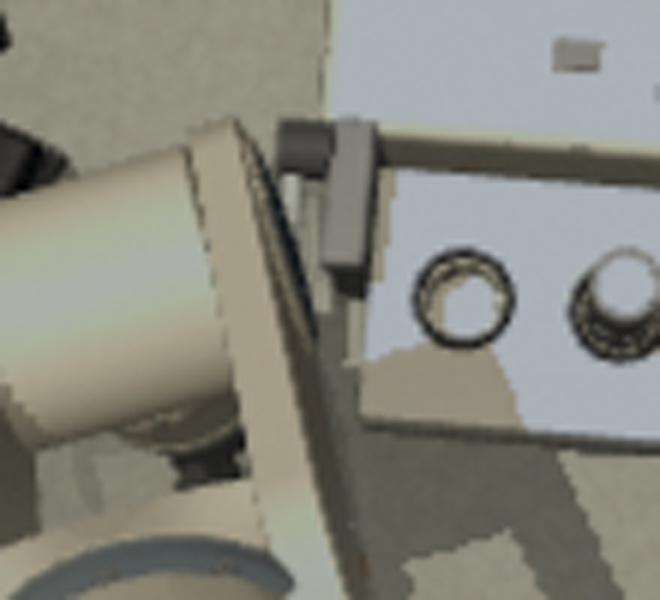

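```bash
python3 -c "
from h import *
H=np.array([623.2,145.5,182.5]);u=np.array([.9968,-.08,0])
for th in (50,10,5,0,-4.4,-8):
    a=np.radians(th);b=np.radians(50)
    p=H+u*-120*(np.cos(a)-np.cos(b))+np.array([0,0,120*(np.sin(a)-np.sin(b))])
    q=np.array(proj('scene',p));print(th,p,q,'s20c',(q-[310,180])*[6.5,5.8],'s19c',(q-[280,140])*4)
"
```

```text
50 [623.2 145.5 182.5] [366.78 197.1 ] s20c [369.06  99.16] s19c [347.11 228.39]
10 [582.29 148.78 111.41] [359.  206.4] s20c [318.52 153.13] s19c [316.01 265.61]
5 [580.93 148.89 101.03] [358.59 208.72] s20c [315.84 166.56] s19c [314.36 274.87]
0 [580.47 148.93  90.57] [358.31 211.23] s20c [314.   181.14] s19c [313.23 284.93]
-4.4 [580.82 148.9   81.37] [358.16 213.59] s20c [313.07 194.84] s19c [312.66 294.37]
-8 [581.64 148.84  73.87] [358.12 215.62] s20c [312.78 206.59] s19c [312.48 302.48]
```

Emit:
drive_tool --rows '[0,0,0,0,0,0,5,0,0,0,0,0,0,5,3,0,0,0,0,0,5,6,0,0,0,0,0,5]' --newtons 120

```text
clock: 55.22
eef_pos: [581.8, 179.8, 52.8]
tcp_rot: [1.749, 1.565, 0.096]
contact_force: [-3.2, -2.5, 24.8]
opening: 0.228
```

```bash
python3 s1.py 21; python3 -c "
import cv2,numpy as np
a=[cv2.cvtColor(cv2.imread(f'pics/scene_{i}.png'),cv2.COLOR_BGR2GRAY)[180:280,330:400] for i in (19,20,21)]
cv2.imwrite('pics/cmp.png',cv2.resize(np.hstack(a),None,fx=3.7,fy=3.7,interpolation=cv2.INTER_CUBIC))"
```

```text
{'clock': 55.325, 'eef_pos': array([581.8296905 , 179.77136859,  52.4596241 ]), 'tcp_rot': array([1.75931402, 1.5650415 , 0.10694902]), 'contact_force': array([-6.3873002 , -2.6232675 , 25.07906139]), 'opening': 0.22776256006288348}
```

View pics/cmp.png

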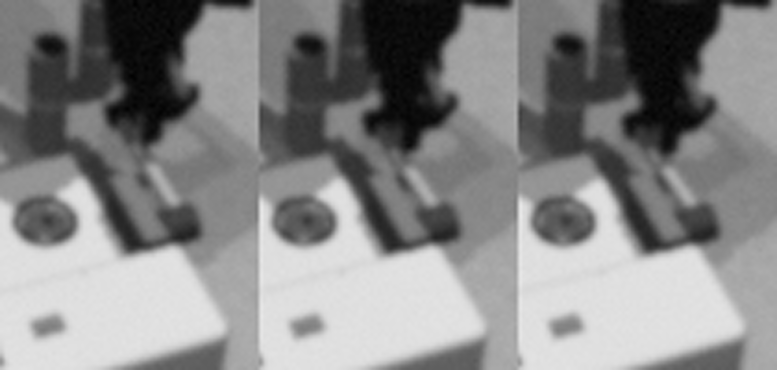

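A steady 25 N downward against the ~10 N spring, with the bar not moving between pictures, means the lever is at its stop. Holding there, then easing it up along the arc.

Emit:
drive_tool --rows '[0,0,0,0,0,0,5,0,0,0,0,0,0,5,0,0,0,0,0,0,5,0,0,0,0,0,0,5,-2,0,0,0,0,0,5,-5,0,0,0,0,0,5,-9.2,-0.4,0,0,0,0,5,-14.4,-0.2,0,0,0,0,5,-19.6,0.1,0,0,0,0,5,-24.8,0.8,0,0,0,0,5]' --newtons 90

```text
clock: 56.58
eef_pos: [582.2, 179.8, 78.0]
tcp_rot: [1.749, 1.566, 0.098]
contact_force: [-5.3, -0.4, 7.0]
opening: 0.226
```

Emit:
drive_tool --rows '[-5.2,0.7,0,0,0,0,5,-10.3,1.8,0,0,0,0,5,-15.4,2.9,0,0,0,0,5,-20.4,4.4,0,0,0,0,5,-25.4,6.1,0,0,0,0,5,-30.3,8,0,0,0,0,5,-35.1,10.1,0,0,0,0,5,-39.8,12.4,0,0,0,0,5,-44.4,14.9,0,0,0,0,5,-44.4,14.9,0,0,0,0,5]'

```text
clock: 57.82
eef_pos: [594.4, 179.2, 123.2]
tcp_rot: [2.454, 1.57, 0.805]
contact_force: [-17.9, 3.1, 13.9]
opening: 0.225
```

```bash
python3 s1.py 22; python3 -c "
import cv2
S=cv2.imread('pics/scene_22.png')
cv2.imwrite('pics/s22c.png',cv2.resize(S[160:280,310:420],None,fx=5.5,fy=5,interpolation=cv2.INTER_CUBIC))"
```

```text
{'clock': 57.925, 'eef_pos': array([594.34961601, 179.20294218, 123.26524472]), 'tcp_rot': array([1.93376704, 1.5698958 , 0.2850376 ]), 'contact_force': array([-16.41635258,   2.23869962,  13.00467529]), 'opening': 0.22902273427241251}
```

View pics/s22c.png

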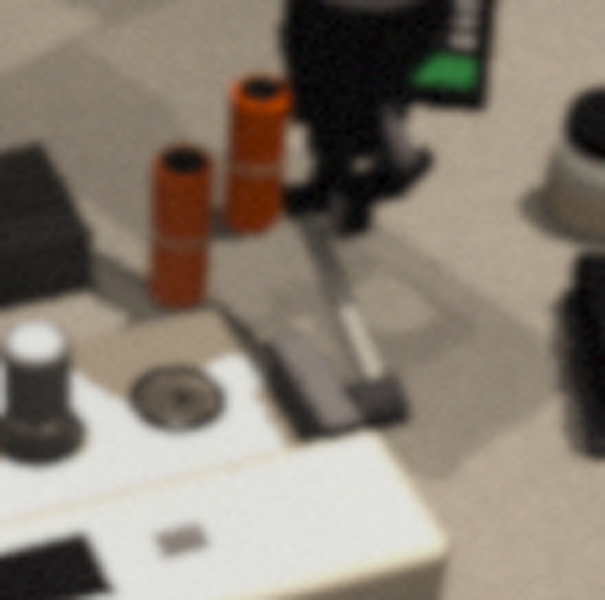

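Emit:
drive_tool --rows '[-4,1,0,0,0,0,5,-7.9,3.4,0,0,0,0,5,-12.2,6.5,0,0,0,0,5,-16.2,9.8,0,0,0,0,5,-20.2,13.5,0,0,0,0,5,-23.9,17.3,0,0,0,0,5,-26,20,0,0,0,0,5,-28,22.5,0,0,0,0,5,-29,24,0,0,0,0,5,-30,25,0,0,0,0,5]'

```text
clock: 59.18
eef_pos: [614.3, 177.0, 154.7]
tcp_rot: [-1.41, 1.562, -3.059]
contact_force: [-28.1, -17.5, 25.4]
opening: 0.226
```

```bash
python3 s1.py 23; python3 -c "
import cv2
S=cv2.imread('pics/scene_23.png')
cv2.imwrite('pics/s23c.png',cv2.resize(S[160:280,310:420],None,fx=5.5,fy=5,interpolation=cv2.INTER_CUBIC))"
```

```text
{'clock': 59.275, 'eef_pos': array([614.48898273, 176.88775073, 154.94184655]), 'tcp_rot': array([-1.40414877,  1.5620584 , -3.05362267]), 'contact_force': array([-30.39874641,  -9.52023062,  30.20612576]), 'opening': 0.22745144706176515}
```

View pics/s23c.png

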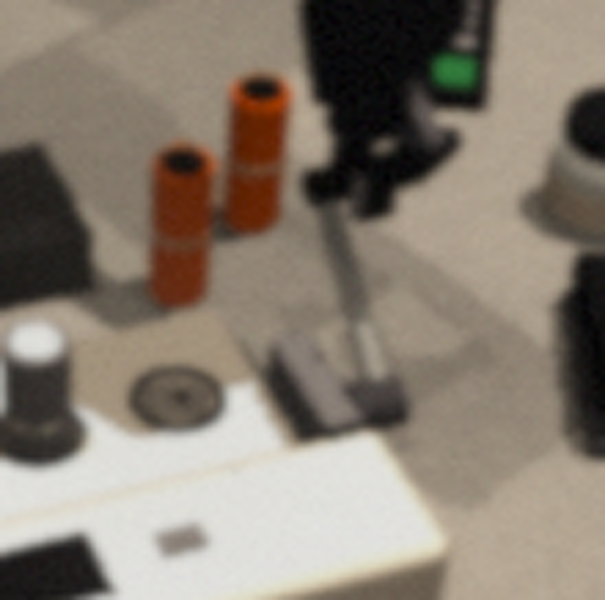

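Emit:
drive_tool --rows '[0,0,0,0,0,0,5,-1,-0.5,0,0,0,0,5,-1.5,-0.5,0,0,0,0,5,-1.5,-0.5,0,0,0,0,5]'

```text
clock: 59.78
eef_pos: [615.3, 176.3, 156.4]
tcp_rot: [-1.372, 1.564, -3.024]
contact_force: [3.1, -4.0, -5.1]
opening: 0.226
```

Emit:
drive_tool --rows '[-1.2,1,0,0,0,0,5,-2.4,2.2,0,0,0,0,5,-3.6,3.4,0,0,0,0,5,-4.8,4.6,0,0,0,0,5,-4.8,4.6,0,0,0,0,5]'

```text
clock: 60.4
eef_pos: [620.8, 176.4, 162.3]
tcp_rot: [-1.567, 1.566, 3.063]
contact_force: [-3.6, 24.7, 5.9]
opening: 0.227
```

Emit:
drive_tool --rows '[0,0,0,0,0,0,5,0,0,0,0,0,0,5]' --newtons 40

```text
clock: 60.65
eef_pos: [621.4, 176.4, 162.9]
tcp_rot: [-1.713, 1.567, 2.917]
contact_force: [-3.4, 17.1, 5.0]
opening: 0.227
```

```bash
python3 s1.py 24; python3 -c "
import cv2
S=cv2.imread('pics/scene_24.png')
cv2.imwrite('pics/s24c.png',cv2.resize(S[160:280,310:420],None,fx=5.5,fy=5,interpolation=cv2.INTER_CUBIC))"
```

```text
{'clock': 60.75, 'eef_pos': array([621.23441184, 176.37468563, 162.80303924]), 'tcp_rot': array([-1.69176144,  1.5671665 ,  2.93830757]), 'contact_force': array([-2.9520424 , 12.61047193,  4.44849735]), 'opening': 0.228432895522122}
```

View pics/s24c.png

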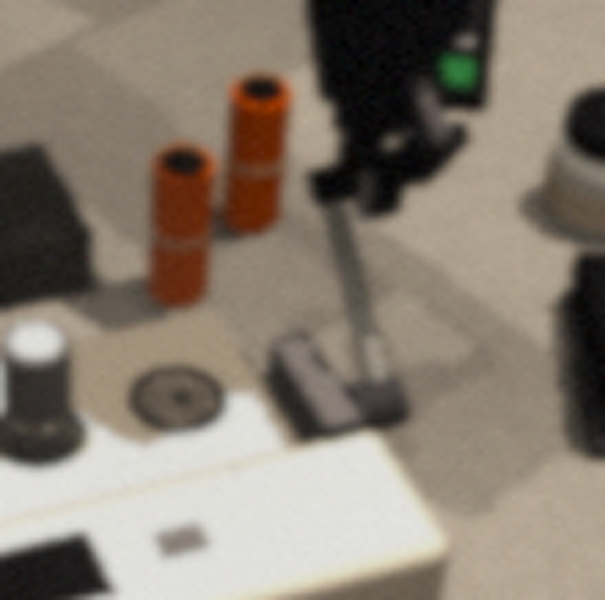

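Emit:
drive_tool --rows '[-0.7,0.7,0,0,0,0,5,-1.4,1.4,0,0,0,0,5,-2.1,2.1,0,0,0,0,5,-2.8,2.8,0,0,0,0,5,-3.2,3,0,0,0,0,5,-3.2,3,0,0,0,0,5]'

```text
clock: 61.5
eef_pos: [624.1, 176.2, 165.6]
tcp_rot: [-1.635, 1.567, 2.995]
contact_force: [-0.2, -10.8, -0.0]
opening: 0.227
```

Emit:
drive_tool --rows '[-0.8,0.5,0,0,0,0,5,-1.6,0.8,0,0,0,0,5,-1.6,0.8,0,0,0,0,5]'

```text
clock: 61.88
eef_pos: [624.3, 176.1, 166.0]
tcp_rot: [-1.573, 1.565, 3.057]
contact_force: [1.1, 23.2, -12.5]
opening: 0.227
```

Now the bar pulls the tool down with 12.5 N, and the pose is back at the first pinch pose, so the lever is at its rest stop. Releasing.

Emit:
drive_tool --rows '[0,0,0,0,0,0,15,0,0,0,0,0,0,24,0,0,0,0,0,0,28,0,0,0,0,0,0,35,0,0,0,0,0,0,50,0,0,0,0,0,0,60,-5,0,0,0,0,0,60,-30,0,0,0,0,0,60,-80,0,0,0,0,0,60,-110,0,0,0,0,0,60]' --newtons 20

```text
clock: 63.12
eef_pos: [625.6, 176.3, 278.9]
tcp_rot: [-1.857, 1.567, 2.774]
contact_force: [0.5, 0.1, 0.0]
opening: 0.595
```

Emit:
drive_tool --rows '[-10,-60,0,0,0,0,60,-10,-120,0,0,0,0,60,-10,-180,0,0,0,0,60,-10,-200,0,0,0,0,60,-10,-200,0,0,0,0,60]'

```text
clock: 63.75
eef_pos: [426.1, 193.0, 290.3]
tcp_rot: [-2.35, 1.568, 2.281]
contact_force: [-0.7, -0.5, -0.2]
opening: 0.599
```

```bash
python3 s1.py 25; python3 m1.py 25; python3 -c "
import cv2
S=cv2.imread('pics/scene_25.png')
cv2.imwrite('pics/s25c.png',cv2.resize(S[110:340,130:450],None,fx=2.4,fy=2.4,interpolation=cv2.INTER_CUBIC))"
```

```text
{'clock': 63.85, 'eef_pos': array([427.72813806, 192.97293073, 290.07916105]), 'tcp_rot': array([-2.36102991,  1.56863413,  2.26918634]), 'contact_force': array([ 0.59890288, -0.0417683 , -0.19423344]), 'opening': 0.5987918857180824}
collar [ 35   0  55   7 152] [360.03 151.3 ] [685.92 -83.47  60.  ]
collar [  0   9  88  40 308] [341.1 190.9] [571.62 -29.02  60.  ]
collar [  9  11  17  17 129] [306.68 168.58] [635.85  69.44  60.  ]
collar [ 35  15  17  16 148] [332.51 173.82] [620.71  -4.56  60.  ]
collar [ 61  16  18  17 165] [358.   175.44] [616.03 -77.3   60.  ]
new [11  0 24  5 65] [332.17 221.42] [482.63  -2.59 118.  ]
new [82 16  8 10 43] [396.19 240.51] [ 432.   -173.98  118.  ]
```

View pics/s25c.png

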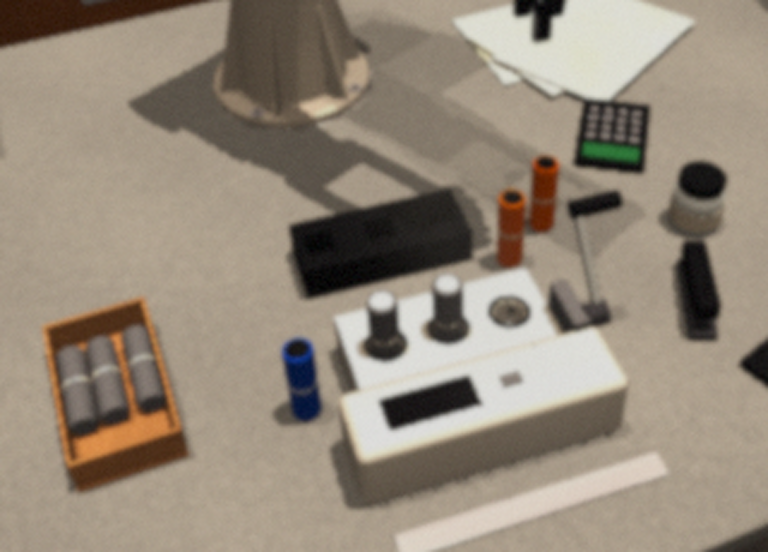

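View pics/top_25.png

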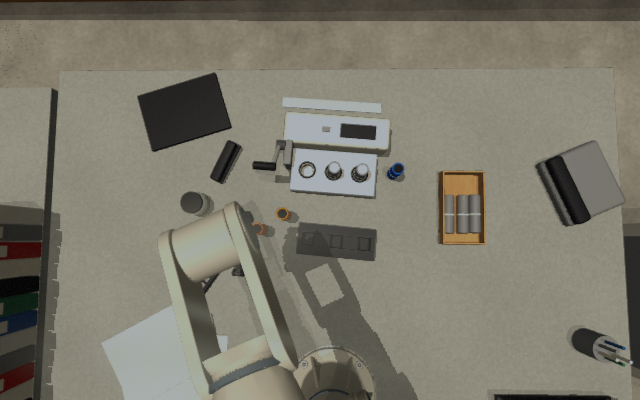

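The final pictures show three used tubes in the box (462,207 in the top view) and two new tubes seated in the dock. The lever grip is back at (264,165), and the jar, stapler and calculator are where they were. Handing in.

```bash
python3 -c "
from rig import sign_off
print(sign_off())"
```

```text
the job is handed in; nothing more can be done
None
```

The job is done and handed in at about 64 s on the robot's clock, well inside the 210 s limit.

- **Used tubes:** all three are out of the dock and lie flat, side by side, in the return box.
- **New tubes:** both (only two were there) are pushed home in sockets 1 and 0; socket 2 stays empty. Probing their tops with the shut fingers met firm contact at z ≈ 135 mm, the fully seated height. A tube stopped at the seal would sit about 16 mm higher.
- **Lever:** I pinched it and pulled it down to its stop, held it about 0.6 s or more after the last push, and eased it up at roughly 0.2–0.4 rad/s. It was released only once the tool was back at its first pinch pose and the bar pulled down on it with 12.5 N. The last pictures show it at rest.
- **Bystanders:** the jar, stapler, calculator and look-alike tubes appear unmoved.

Three things were not clean:

- **Slip at the bottom stop:** the tool went about 12 mm further down while the bar stayed put in the pictures. I took the lever to be at its stop from that and from a steady 25 N, against a spring of about 10 N. I had no direct reading of its angle.
- **Force on the way up:** for a moment about 43 N built up between the fingers and the bar, because my path was a few millimetres too tight. I eased it off at once. The 40 N limit is for the arm and the gripper's body, not the fingers, and the wrist stayed far below 120 N.
- **Joint 6:** it reached its range limit twice from a poor choice of turn, and I turned it back each time.

The empty stand was knocked aside while the robot was elsewhere, after both new tubes were out of it.

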